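Change the setting ring kept in a hemmed-in rack

ROBOT

A 6-joint arm with a two-finger parallel gripper is mounted at the origin on a cart in front of the work surface, level with it; the furniture and walls round the work are solid. World frame = base frame: x ahead of the robot, y to its left, z up, the work surface at z = 0. Lengths are in m, angles in rad, forces in N, time in s.
With the tool pointing down it reaches from about 0.25 to 0.775 m from the base axis. Payload 4 kg.
Tool frame: the origin (TCP) lies between the finger pads; the fingertips stand 11 mm ahead of it and the grasp point (between the pads) lies 8 mm behind it; z points along the fingers, y is the direction in which the jaws open and shut (so a half turn about z gives the same grasp; the last joint's range is limited). The gripper opens to 94 mm and grips with 3 to 60 N. Pads are 16 mm wide; open, the fingers measure 119 mm over their backs; the gripper's body (75 mm by 177 mm) begins 78 mm behind the grasp point.
Start: joints at [-1.249, 0.087, 1.371, -0, 1.684, -0.103], TCP at [0.227, -0.501, 0.217] pointing down, gripper open.
Joint ranges: [-3.1, 3.1], [-0.76, 2.03], [0.27, 2.55], [-1.08, 4.22], [0.17, 2.65], [-2.57, 2.57]. Speed limits (rad/s): [2.79, 2.79, 3.14, 3.14, 3.14, 3.14].

INTERFACE

Orientations are given as [roll, pitch, yaw] about the fixed x, y, z axes, in that order (R = Rz(yaw) Ry(pitch) Rx(roll)).
In Python, from bench import get_obs, cams, ticket gives the robot as it stands. The module is installed in compiled form; this text tells all that it offers.
- The arm moves only by the shell command python3 -m crank 'ROWS'. ROWS is JSON, a list of rows, each an object of numbers: "tx", "ty", "tz": the shift along the tool's x, y, z in cm; "twist": the turn about the tool's z in degrees; "grip": the opening, from 0 (shut) to 1 (fully open). In form: [{"tx": .., "ty": .., "tz": .., "twist": .., "grip": ..}, ...]. A call has 1 to 12 rows; each row shifts and turns the commanded pose from where the row before left it, along the tool's axes as they then stand; what a row does not reach is not made up. A row lasts 1/8 s, in which the tool goes at most 62.5 mm and 10.7 degrees, less where a joint would pass 70% of its speed; a pose out of reach is approached as far as the arm can. A call is refused whole if a number of a shift passes 6.25 or a number of a turn 10.7, either way. A call with a gripper value outside its range is refused whole. The fingers move at their own pace and stop on an object; the grip force is fixed at half the most. Time passes only in rows, so rows that do not move let the fingers close. It gives the time, the measured TCP pose, the force and the opening at its end, in the units of the state.
- get_obs(): the state, without advancing time (a new reading comes with each control period).
- cams.snapshot(name): name is "side" or "top"; returns a dict with "frame" (400x640x3 uint8, red, green, blue), "intrinsics" (3x3 intrinsics, pixels), "dist" ([k1, k2, p1, p2, k3] as OpenCV has them; the pictures are not rectified), "R" (3x3) and "t" (3): a world point X has camera coordinates R X + t. Camera axes: x right, y down, z forward; pixel columns grow to the right and rows downward; lengths in m; the calibration is good to about 2 mm. A picture is of the moment at which its call begins. There is no depth.
- ticket.close_job(): hands the job in, once; it reports no verdict.
Trained networks look in a picture, given as the dict that the camera call returned (one of the last four; its "shot" number tells which), for a name from the list of things; names that differ only in an ending like _2 or _b are one class to them, and where a whole thing is asked for, a point or a joint stands for the part that bears it (a point fixed in the world has none). Each returns a list of dicts, best first, with "conf" (0 to 1); they miss things now and then, are a little off and sometimes report something else, mostly with a low value. They report only what shows in the picture. A call takes as long as a camera call.
- cams.outline_of(picture, query): "region" (400x640 bool, what is visible of it) and "centre" ([column, row] in pixels, amid what is visible of it).
The state is a dict: "time": time; "joint_positions": joint angles; "qvel": joint speeds; "joint_torque": joint torques, N m; "tool_pos": TCP position; "ee_rot": TCP orientation; "wrist_force": force on the tool from outside, world axes, zero at the start; "wrist_torque": the same for the moment, N m; "width": finger opening in m.
Only numpy, scipy, OpenCV 4.12 (cv2) and the standard library are available. Lean on these libraries where they do the work, as an engineer would, in place of code of your own. Each camera call takes 0.05 s, during which the arm holds its last target.

TASK

Fetch the brass ring out of the wooden rack and lay it flat in the middle of the round steel measuring plate, then put the black ring away in the emptied middle place of the rack. The white pot and the black loupe hem the brass ring in, so first set both upright on the grey mat, and when the black ring is in, put each of them back upright where it stood. Do not disturb the two loose steel discs.

Things in the scene. Friction and masses are not known exactly. Their poses are not given: they have to be found in the camera images.
- rack: fixed wooden rack: light board 165 (x) x 90 (y) x 12 mm high, three places in line along its x axis: middle one at the origin (grey felt square), outer ones (round marks) at x = -50 and +50 mm. Origin at the centre of the underside. Beside the middle place only, two dark rails 40 mm long along x, inner faces at y = +-29 mm, tops 34 mm above the bench. Things stand 12 mm above the bench.
- mat: fixed grey rubber mat, 90 (x) x 150 (y) x 4 mm, flat on the bench; origin at the centre of its underside; the side area, large enough for pot and loupe side by side along y
- plate: fixed round steel measuring plate, 80 mm across, 16 mm high, with a concentric dark circle of 56 mm on top; origin at the centre of its underside, so its top is 16 mm above. Equipment stands fixed behind all these things: right of the rack a measuring stand 220 mm high, left of it a balance 100 mm high; carry things over or in front of it
- brass: loose brass ring, 41 mm outside, 10 mm high, lying flat on the rack's middle place between the rails; origin at the centre of its underside, z up. Grip it across its outside, with the fingers along the rack's x axis, once the neighbours are gone (the rails leave no room for fingers along y)
- black_ring: loose black metal ring, 47 mm outside, 13 mm high, lying flat on the bench; origin at the centre of its underside, z up; its place in the end is the middle of the rack
- pot: loose white round plastic pot with lid, 34 mm across, 28 mm high, standing on an outer place of the rack; origin at the centre of its underside, z up
- loupe: loose black waisted eye loupe, 31 mm across, 31 mm high, standing on the other outer place of the rack; origin at the centre of its underside, z up
- disc_left: loose bystander: grey steel disc, 36 mm across, 14 mm high, on the bench to the robot's left; origin at the centre of its underside; not to be disturbed
- disc_right: loose bystander: grey steel disc, 34 mm across, 13 mm high, on the bench to the right of the rack; origin at the centre of its underside; not to be disturbed

How it is judged:
On the way, in this order (a step that is already met when the one before it is completed fails the run):
1. pot and loupe both stand upright and released on the mat, the brass ring still in its place (x of pot in the frame of mat between -0.042 and 0.042 m and y of pot in the frame of mat between -0.072 and 0.072 m and height (world z) of each of pot, loupe below 0.009 m and angle between each of pot, loupe's own z axis and vertical below 0.15 rad and contact force between each of pot, loupe and the fingers below 0.1 N and x of loupe in the frame of mat between -0.042 and 0.042 m and y of loupe in the frame of mat between -0.072 and 0.072 m and distance of brass from where it was at the start of the episode below 0.015 m), for 0.2 s.
2. the brass ring lies flat and released on the measuring plate, the black ring not yet in the rack (horizontal distance between brass and plate below 0.012 m and height (world z) of brass between 0.012 and 0.02 m and angle between brass's own z axis and vertical below 0.1 rad and contact force between brass and the fingers below 0.1 N and horizontal distance between black_ring and rack above 0.05 m), for 0.2 s.
3. the black ring lies flat and released in the rack's middle place, pot and loupe not yet back in the rack (horizontal distance between black_ring and rack below 0.012 m and height (world z) of black_ring between 0.008 and 0.016 m and angle between black_ring's own z axis and vertical below 0.1 rad and contact force between black_ring and the fingers below 0.1 N and horizontal distance between each of pot, loupe and rack above 0.09 m), for 0.2 s.
At the end, for the whole second after the job is handed in: The brass ring lies flat on the measuring plate within 12 mm of its centre, the black ring flat in the middle place of the rack within 12 mm of its centre, pot and loupe each stand upright within 12 mm of where each stood at the start; all at rest and released (horizontal distance between brass and plate below 0.012 m and height (world z) of brass between 0.012 and 0.02 m and angle between each of brass, black_ring's own z axis and vertical below 0.1 rad and horizontal distance between black_ring and rack below 0.012 m and height (world z) of black_ring between 0.008 and 0.016 m and distance of each of pot, loupe from where it was at the start of the episode below 0.012 m and angle between each of pot, loupe's own z axis and vertical below 0.15 rad and linear speed of each of pot, loupe, brass, black_ring below 0.02 m/s); the robot touches nothing.
It fails at once if a steel disc is pushed more than 20 mm from its start (distance of any of disc_left, disc_right from where it was at the start of the episode above 0.02 m).
It also fails if it takes over 144 s, if anything falls off the work surface, if the arm or the gripper's body presses on something with over 40 N, if the wrist force passes 120 N, or if a joint passes its speed limit or range.

## Working session

There is one attempt and no reset: what is moved stays moved. The work goes in short steps, Python scripts to look and compute and a shell command to move; the robot and the scene stay as the last step left them, time stands still between calls to the robot, and variables do not carry over. Pictures are saved under pics/ and viewed, and the job is handed in when it is done.

```bash
mkdir -p pics; cat > h.py <<'E'
import numpy as np, cv2
from bench import get_obs, cams, ticket
def snap(name, fn=None):
    p=cams.snapshot(name)
    if fn: cv2.imwrite('pics/'+fn, cv2.cvtColor(p['frame'],cv2.COLOR_RGB2BGR))
    return p
def ray(p,px):
    u=cv2.undistortPoints(np.array([[px]],float),np.array(p['intrinsics']),np.array(p['dist']))[0,0]
    R=np.array(p['R']);t=np.array(p['t']); return -R.T@t, R.T@np.array([u[0],u[1],1])
def onz(p,px,z):
    c,d=ray(p,px); return c+d*(z-c[2])/d[2]
def proj(p,X):
    R=np.array(p['R']);r,_=cv2.Rodrigues(R)
    return cv2.projectPoints(np.array(X,float).reshape(-1,3),r,np.array(p['t'],float),np.array(p['intrinsics']),np.array(p['dist']))[0][:,0]
E
python3 - <<'E'
from h import *
np.set_printoptions(precision=4,suppress=True)
o=get_obs(); print({k:np.round(v,3) for k,v in o.items()})
for n in ('top','side'):
    p=snap(n,n+'0.png'); print(n,-np.array(p['R']).T@np.array(p['t']), np.array(p['R']))
    for q in 'rack mat plate brass black_ring pot loupe disc_left disc_right'.split():
        for d in cams.outline_of(p,q)[:2]:
            r=d['region'];ys,xs=np.nonzero(r)
            print(q,round(d['conf'],2),np.round(d['centre'],1),xs.min(),xs.max(),ys.min(),ys.max())
E
```

```text
{'time': np.float64(0.0), 'joint_positions': array([-1.249,  0.088,  1.372, -0.   ,  1.684, -0.103]), 'qvel': array([-0.001, -0.001,  0.002,  0.001, -0.   ,  0.   ]), 'joint_torque': array([ -0.001, -34.019, -30.243,   0.071,   0.033,  -0.   ]), 'tool_pos': array([ 0.226, -0.501,  0.215]), 'ee_rot': array([-3.139, -0.   ,  0.425]), 'wrist_force': array([ 0.489, -0.213,  0.291]), 'wrist_torque': array([-0.033, -0.051, -0.039]), 'width': np.float64(0.094)}
top [0.2038 0.1075 1.4933] [[ 0.0107 -0.9999  0.0024]
 [-0.9813 -0.0109 -0.192 ]
 [ 0.192  -0.0003 -0.9814]]
rack 0.77 [373.2 208.7] 354 390 181 235
mat 0.62 [464.9 213.4] 437 486 199 229
plate 0.59 [233.  204.7] 221 246 191 216
brass 0.63 [232.2 203.8] 221 246 191 216
black_ring 0.55 [193.6 188.8] 189 201 181 193
pot 0.41 [376.6 190.9] 371 381 185 196
loupe 0.25 [466.3 213.5] 437 487 199 229
disc_left 0.55 [195.1 190. ] 191 201 181 192
disc_right 0.61 [420.8 216.4] 415 424 211 219
side [ 0.4555 -0.727   0.6791] [[ 0.9981 -0.0568 -0.0224]
 [-0.0527 -0.6164 -0.7857]
 [ 0.0308  0.7854 -0.6182]]
rack 0.93 [310.1 243.6] 278 344 225 257
mat 0.26 [306.1 154.1] 296 317 148 162
plate 0.83 [306.3 154.3] 296 318 147 162
brass 0.5 [304.9 236.3] 304 315 234 242
black_ring 0.43 [297.5 192.7] 291 305 188 197
pot 0.72 [330.7 237.4] 325 339 230 246
loupe 0.52 [288.3 234.6] 286 297 228 242
disc_left 0.45 [319.7 135.2] 317 322 135 140
disc_right 0.67 [307. 285.] 299 313 281 294
```

```bash
python3 - <<'E'
import cv2
for n,(a,b,c,d) in {'top':(150,270,160,500),'side':(100,330,200,420)}.items():
    im=cv2.imread(f'pics/{n}0.png'); 
    s=min(800/(d-c),600/(b-a)); s=int(s*10)/10
    cv2.imwrite(f'pics/{n}0c.png',cv2.resize(im[a:b,c:d],None,fx=s,fy=s,interpolation=cv2.INTER_CUBIC)); print(n,s)
E
```

```text
top 2.3
side 2.6
```

View pics/top0.png

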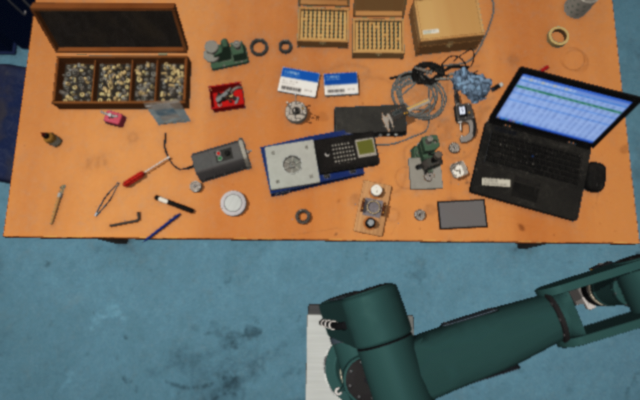

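View pics/side0.png

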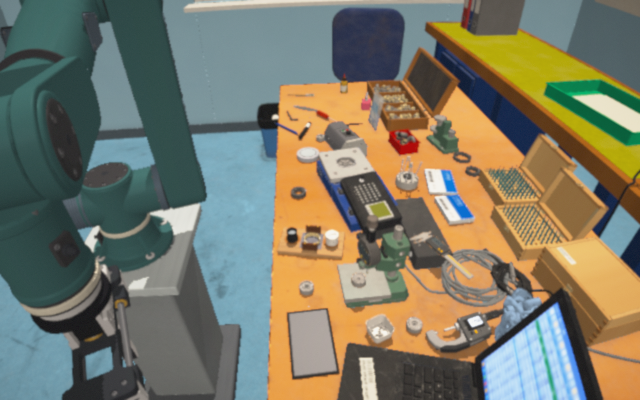

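```bash
sleep 1
```

```text
(no output)
```

View pics/top0c.png

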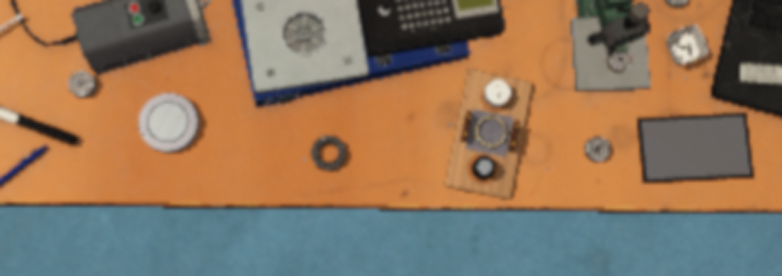

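View pics/side0c.png

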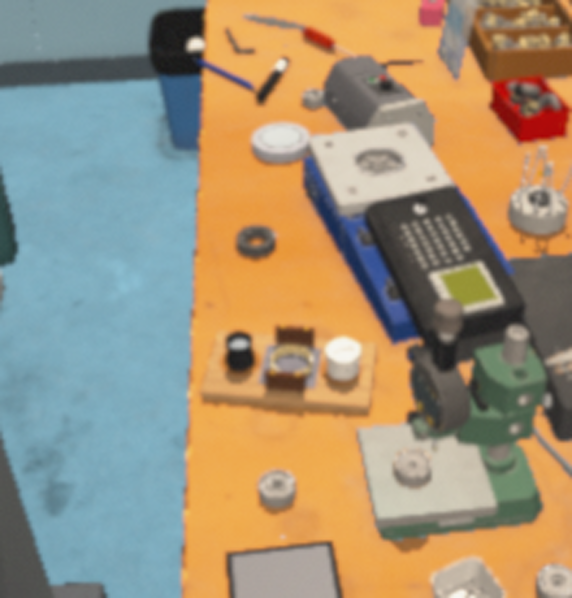

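```bash
cat >> h.py <<'E'
from scipy.optimize import least_squares
G=dict(black_ring=(47,13),pot=(34,28),loupe=(31,31),plate=(80,16),disc_left=(36,14),disc_right=(34,13),brass=(41,10))
def sil(p,x,y,z,d,h,S=8):
    a=np.linspace(0,2*np.pi,60); r=d/2000
    P=np.concatenate([np.c_[x+r*np.cos(a),y+r*np.sin(a),0*a+z],np.c_[x+r*np.cos(a),y+r*np.sin(a),0*a+z+h/1000]])
    q=proj(p,P).astype(np.float32); return cv2.convexHull(q)[:,0]
def silc(p,*a):
    m=cv2.moments(sil(p,*a)); return np.array([m['m10'],m['m01']])/m['m00'], m['m00']
def fit(obs,z,d,h,x0):
    # obs: list of (p, centroid)
    f=lambda v: np.concatenate([silc(p,v[0],v[1],z,d,h)[0]-c for p,c in obs])
    r=least_squares(f,x0); return r.x, r.fun
def satmask(p,box,smax=0.42,dark=None,lo=None):
    x0,x1,y0,y1=box; im=p['frame'][y0:y1,x0:x1].astype(float)
    mx=im.max(2);mn=im.min(2); s=(mx-mn)/np.maximum(mx,1)
    m=s<smax
    if dark is not None: m=mx<dark
    if lo is not None: m=mn>lo
    n,l,st,ce=cv2.connectedComponentsWithStats(m.astype(np.uint8),connectivity=8)
    k=1+np.argmax(st[1:,4]); mm=(l==k).astype(np.uint8)
    cs,_=cv2.findContours(mm,cv2.RETR_EXTERNAL,cv2.CHAIN_APPROX_NONE); cv2.drawContours(mm,cs,-1,1,-1)
    ys,xs=np.nonzero(mm); return np.array([xs.mean()+x0,ys.mean()+y0]),len(xs),mm
E
python3 - <<'E'
from h import *
np.set_printoptions(precision=4,suppress=True)
T=snap('top');S=snap('side')
print(T['intrinsics'],T['dist'],S['intrinsics'],S['dist'])
B={'black_ring':((292,316,206,226),(286,309,184,202)),'plate':((217,250,187,220),(294,318,146,163)),
'disc_left':((188,203,179,194),(314,326,132,142)),'disc_right':((411,429,206,223),(296,317,278,297)),
}
for k,(bt,bs) in B.items():
    a=satmask(T,bt);b=satmask(S,bs)
    d,h=G[k]; x0=onz(T,a[0],h/2000)[:2]
    for ob in ([(T,a[0])],[(S,b[0])],[(T,a[0]),(S,b[0])]):
        v,r=fit(ob,0,d,h,x0); print(k,v,r)
    print('  area',a[1],silc(T,*v,0,d,h)[1],b[1],silc(S,*v,0,d,h)[1])
for k,bt,bs,kw in [('pot',(367,386,181,200),(320,343,227,249),dict(lo=130)),('loupe',(362,378,215,231),(283,300,225,245),dict(dark=90))]:
    a=satmask(T,bt,**kw);b=satmask(S,bs,**kw); d,h=G[k]
    x0=onz(T,a[0],.03)[:2]
    for ob in ([(T,a[0])],[(S,b[0])],[(T,a[0]),(S,b[0])]):
        v,r=fit(ob,.012,d,h,x0); print(k,v,r)
    print('  area',a[1],silc(T,*v,.012,d,h)[1],b[1],silc(S,*v,.012,d,h)[1])
E
```

```text
[[484.0314   0.     325.3092]
 [  0.     484.0314 200.257 ]
 [  0.       0.       1.    ]] [0.0139 0.     0.     0.     0.    ] [[371.698    0.     313.8196]
 [  0.     371.698  202.2716]
 [  0.       0.       1.    ]] [-0.0891  0.      0.      0.      0.    ]
black_ring [0.4438 0.1774] [ 0. -0.]
black_ring [0.4445 0.1816] [-0. -0.]
black_ring [0.444  0.1788] [-0.4564 -0.0673 -0.1469  0.5523]
  area 160 187.46749775134958 134 165.76328731141984
plate [0.483  0.3953] [0. 0.]
plate [0.4822 0.3987] [0. 0.]
plate [0.4827 0.396 ] [-0.2178  0.0942  0.1688  0.3978]
  area 547 542.1187309506349 298 302.0198818787467
disc_left [0.5356 0.5158] [ 0. -0.]
disc_left [0.5386 0.522 ] [0. 0.]
disc_left [0.5371 0.5165] [-0.2009 -0.4725 -0.2948  0.7106]
  area 106 118.37375655199867 69 66.03030386590399
disc_right [ 0.453  -0.1859] [ 0. -0.]
disc_right [ 0.4538 -0.1838] [-0. -0.]
disc_right [ 0.4536 -0.1846] [-0.4015 -0.1907 -0.0678  0.303 ]
  area 93 104.05840960820206 176 192.99613676546142
pot [ 0.5266 -0.0495] [-0. -0.]
pot [ 0.5206 -0.0438] [0. 0.]
pot [ 0.5227 -0.0467] [-0.8681  1.2055  0.9418  0.7438]
  area 101 115.52484057028778 239 205.77886943588965
loupe [ 0.4218 -0.0314] [-0. -0.]
loupe [ 0.4242 -0.0413] [-0. -0.]
loupe [ 0.4229 -0.0355] [ 1.3464 -0.349  -0.5127 -1.56  ]
  area 81 97.96135258395225 72 188.48143460648134
```

```bash
cat >> h.py <<'E'
def box(p,x,y,yaw,lx,ly,z0,z1,cx=0,cy=0):
    c,s=np.cos(yaw),np.sin(yaw); P=[]
    for z in (z0,z1):
        for a in (-1,1):
            for b in (-1,1):
                u=cx+a*lx/2;w=cy+b*ly/2; P.append([x+c*u-s*w,y+s*u+c*w,z])
    return cv2.convexHull(proj(p,P).astype(np.float32))[:,0]
def rast(poly,K=4):
    m=np.zeros((400*K,640*K),np.uint8); cv2.fillPoly(m,[np.round((poly+.5)*K-.5).astype(np.int32)],1); return m
def view(p,c,polys,fn,w=70,h=52,s=11):
    im=cv2.cvtColor(p['frame'],cv2.COLOR_RGB2BGR); x0=int(c[0]-w/2);y0=int(c[1]-h/2)
    cr=cv2.resize(im[y0:y0+h,x0:x0+w],None,fx=s,fy=s,interpolation=cv2.INTER_CUBIC)
    for pl,col in polys: cv2.polylines(cr,[np.round((pl-[x0,y0]+.5)*s).astype(np.int32)],True,col,1)
    cv2.imwrite('pics/'+fn,cr)
E
python3 - <<'E'
from h import *
from scipy.optimize import minimize
np.set_printoptions(precision=4,suppress=True)
T=snap('top');S=snap('side')
K=4
def up(r): return cv2.resize(r.astype(np.uint8),None,fx=K,fy=K,interpolation=cv2.INTER_NEAREST)
ms=[]
for p in (T,S):
    d=cams.outline_of(p,'rack')[0]; m=d['region'].astype(np.uint8)
    print(d['conf'],m.sum())
    cs,_=cv2.findContours(m,cv2.RETR_EXTERNAL,cv2.CHAIN_APPROX_NONE); c=cv2.convexHull(np.concatenate(cs)); cv2.drawContours(m,[c],-1,1,-1); ms.append(m)
def polyU(p,v): return rast(np.array(box(p,*v,.165,.09,0,.012)))
def cost(v,sel=(0,1)):
    t=0
    for i in sel:
        p=(T,S)[i]; a=polyU(p,v)
        if i==0 or i==1:
            a=a|rast(box(p,*v,.04,.008,0,.034,0,.033))|rast(box(p,*v,.04,.008,0,.034,0,-.033))
        b=up(ms[i]); t+=1-(a&b).sum()/(a|b).sum()
    return t
for sel in ((0,),(1,),(0,1)):
    r=minimize(cost,[.4725,-.041,-.08],args=(sel,),method='Nelder-Mead',options=dict(initial_simplex=[[.4725,-.041,-.1],[.48,-.041,-.1],[.4725,-.034,-.1],[.4725,-.041,0]]))
    print(sel,r.x,r.fun)
v=r.x
for p,n in ((T,'top'),(S,'side')):
    P=[(box(p,*v,.165,.09,0,.012),(0,255,0)),(box(p,*v,.04,.001,.012,.034,0,.029),(255,0,255)),(box(p,*v,.04,.001,.012,.034,0,-.029),(255,0,255)),
     (sil(p,.5227,-.0467,.012,34,28),(255,0,0)),(sil(p,.4229,-.0355,.012,31,31),(255,255,0)),(sil(p,v[0],v[1],.012,41,10),(0,255,255))]
    view(p,proj(p,[[*v[:2],0.01]])[0],P,n+'_rack.png')
# mat
for p,bx in ((T,(430,495,193,235)),(S,(280,345,300,390))):
    c,n,m=satmask(p,bx); print('mat',c,n,onz(p,c,.004))
    cs,_=cv2.findContours(m,cv2.RETR_EXTERNAL,cv2.CHAIN_APPROX_NONE); q=cv2.minAreaRect(np.concatenate(cs)); 
    print(np.array([onz(p,a+[bx[0],bx[2]],.004)[:2] for a in cv2.boxPoints(q)]))
E
```

```text
0.87 1328
0.55 1341
(0,) [ 0.4725 -0.0399 -0.2035] 0.033317691224777124
(1,) [ 0.4728 -0.0371 -0.2028] 0.061642086445763855
(0, 1) [ 0.4724 -0.0386 -0.1934] 0.10478694491930518
mat [461.7271 213.8715] 1253 [ 0.4567 -0.3185  0.004 ]
[[ 0.4947 -0.2445]
 [ 0.5047 -0.3926]
 [ 0.4196 -0.3927]
 [ 0.4097 -0.2463]]
mat [311.2649 343.6395] 2824 [ 0.4581 -0.3251  0.004 ]
[[ 0.4043 -0.2484]
 [ 0.5028 -0.2403]
 [ 0.5055 -0.3893]
 [ 0.4201 -0.395 ]]
```

View pics/top_rack.png

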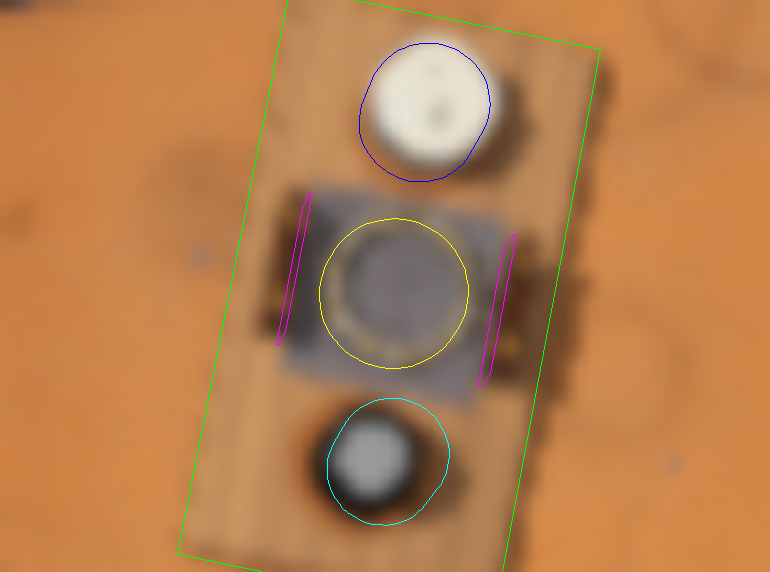

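View pics/side_rack.png

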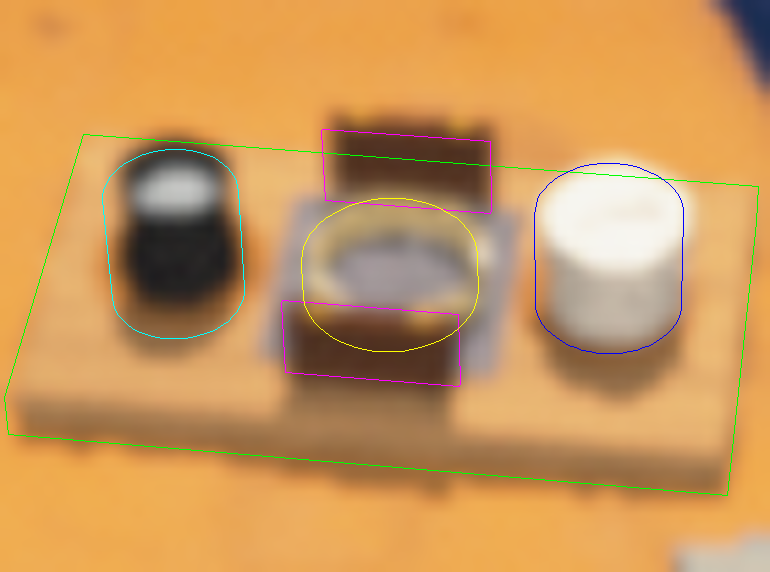

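```bash
python3 - <<'E'
from h import *
np.set_printoptions(precision=4,suppress=True)
T=snap('top');S=snap('side')
v=[.4724,-.0386]
for p,pts in ((T,dict(pot=(432,100,.04),loupe=(371,458,.043),brass=(400,288,.022))),(S,dict(pot=(613,215,.04),loupe=(177,190,.043),brass=(393,262,.022)))):
    c=proj(p,[[*v,.01]])[0]; o=np.array([int(c[0]-35),int(c[1]-26)])
    for k,(a,b,z) in pts.items():
        px=o+np.array([a,b])/11-.5; print(k,px,onz(p,px,z))
for k,z in (('pot',.012),('loupe',.012),('brass',.012)):
  for p in (T,S):
    for d in cams.outline_of(p,k)[:1]:
        r=d['region']; ys,xs=np.nonzero(r); c=np.array([xs.mean(),ys.mean()]); D,h=G[k]
        print(k,d['conf'],len(xs),c,fit([(p,c)],z,D,h,[.47,-.04])[0])
E
```

```text
pot [375.7727 189.5909] [ 0.5232 -0.0476  0.04  ]
loupe [370.2273 222.1364] [ 0.4216 -0.0296  0.043 ]
brass [372.8636 206.6818] [ 0.473  -0.0401  0.022 ]
pot [330.2273 234.0455] [ 0.5211 -0.0472  0.04  ]
loupe [290.5909 231.7727] [ 0.422 -0.034  0.043]
brass [310.2273 238.3182] [ 0.4707 -0.0398  0.022 ]
pot 0.34 1285 [371.8957 208.8171] [ 0.4654 -0.0365]
pot 0.77 185 [331.2378 237.9514] [ 0.5238 -0.0469]
loupe 0.63 83 [369.7349 222.6145] [ 0.4222 -0.0294]
loupe 0.42 134 [291.4478 235.2388] [ 0.4233 -0.0304]
brass 0.75 1413 [461.9993 214.2887] [ 0.4532 -0.3155]
brass 0.41 84 [313.0952 236.2143] [ 0.4786 -0.027 ]
```

```bash
cat >> h.py <<'E'
def go(x,y,z,psi=None):
    o=get_obs(); c=np.array(o['tool_pos']); ps=o['ee_rot'][2]
    print('t',round(float(o['time']),2),'at',np.round(c,4),'rpy',np.round(o['ee_rot'],4),'w',round(float(o['width']),4),'F',np.round(o['wrist_force'],1))
    if psi is not None: print('twist',round(np.degrees((ps-psi+np.pi)%(2*np.pi)-np.pi),2)); ps=psi
    d=np.array([x,y,z])-c
    print('tx %.2f ty %.2f tz %.2f'%(100*(d[0]*np.cos(ps)+d[1]*np.sin(ps)),100*(d[0]*np.sin(ps)-d[1]*np.cos(ps)),-100*d[2]))
E
python3 -m crank '[{"twist":10,"tz":0},{"twist":10},{"twist":10},{"twist":5},{"grip":0.6},{}]'
python3 -c "
from h import *
go(.42,-.0474,.2,-.185);go(.5222,-.0474,.2,-.185)"
```

```text
t 1.7 at [ 0.2267 -0.5011  0.2165] rpy [3.1415 0.     0.4248] w 0.094 F [ 0.1 -0.5  0.3]
twist 34.94
tx 10.66 ty -48.16 tz 1.65
t 1.7 at [ 0.2267 -0.5011  0.2165] rpy [3.1415 0.     0.4248] w 0.094 F [ 0.1 -0.5  0.3]
twist 34.94
tx 20.70 ty -50.04 tz 1.65invalid input at $[0]: expected keys tx, ty, tz, twist, grip
```

```bash

python3 -m crank '[{"tx":0,"ty":0,"tz":0,"twist":10,"grip":0.6},{"tx":0,"ty":0,"tz":0,"twist":10,"grip":0.6},{"tx":0,"ty":0,"tz":0,"twist":10,"grip":0.6},{"tx":0,"ty":0,"tz":0,"twist":5,"grip":0.6},{"tx":0,"ty":0,"tz":0,"twist":0,"grip":0.6}]'
python3 -c "
from h import *
go(.42,-.0474,.2,-.185);go(.42,-.0474,.2);go(.5222,-.0474,.2)"
```

```text
time: 2.33
tool_pos: [0.2267, -0.5011, 0.2165]
ee_rot: [3.142, -0.0, -0.185]
wrist_force: [0.6, -0.7, -0.1]
width: 0.0564
t 2.33 at [ 0.2267 -0.5011  0.2165] rpy [ 3.1415 -0.     -0.185 ] w 0.0564 F [ 0.6 -0.7 -0.1]
twist -0.0
tx 10.66 ty -48.16 tz 1.65
t 2.33 at [ 0.2267 -0.5011  0.2165] rpy [ 3.1415 -0.     -0.185 ] w 0.0564 F [ 0.6 -0.7 -0.1]
tx 10.66 ty -48.16 tz 1.65
t 2.33 at [ 0.2267 -0.5011  0.2165] rpy [ 3.1415 -0.     -0.185 ] w 0.0564 F [ 0.6 -0.7 -0.1]
tx 20.70 ty -50.04 tz 1.65
```

```bash

python3 -m crank '[{"tx":1,"ty":-4.8,"tz":0,"twist":0,"grip":0.6},{"tx":1,"ty":-4.8,"tz":0,"twist":0,"grip":0.6},{"tx":1,"ty":-4.8,"tz":0,"twist":0,"grip":0.6},{"tx":1,"ty":-4.8,"tz":0,"twist":0,"grip":0.6},{"tx":1,"ty":-4.8,"tz":0,"twist":0,"grip":0.6},{"tx":1,"ty":-4.8,"tz":0,"twist":0,"grip":0.6},{"tx":1,"ty":-4.8,"tz":0,"twist":0,"grip":0.6},{"tx":1,"ty":-4.8,"tz":0,"twist":0,"grip":0.6},{"tx":1,"ty":-4.8,"tz":0.8,"twist":0,"grip":0.6},{"tx":1,"ty":-4.8,"tz":0.8,"twist":0,"grip":0.6},{"tx":0,"ty":0,"tz":0,"twist":0,"grip":0.6}]'
python3 -c "
from h import *
go(.5222,-.0474,.07)"
```

```text
time: 3.7
tool_pos: [0.4139, -0.0453, 0.1998]
ee_rot: [-3.141, 0.001, -0.179]
wrist_force: [-0.3, 0.4, -0.6]
width: 0.0564
t 3.7 at [ 0.4139 -0.0453  0.1998] rpy [-3.141e+00  1.300e-03 -1.786e-01] w 0.0564 F [-0.3  0.4 -0.6]
tx 10.70 ty -1.71 tz 12.98
```

```bash

python3 -m crank '[{"tx":2.6,"ty":-0.4,"tz":0,"twist":0,"grip":0.6},{"tx":2.7,"ty":-0.4,"tz":0,"twist":0,"grip":0.6},{"tx":2.7,"ty":-0.4,"tz":0,"twist":0,"grip":0.6},{"tx":2.6,"ty":-0.4,"tz":0,"twist":0,"grip":0.6},{"tx":0,"ty":0,"tz":4,"twist":0,"grip":0.6},{"tx":0,"ty":0,"tz":4,"twist":0,"grip":0.6},{"tx":0,"ty":0,"tz":4,"twist":0,"grip":0.6},{"tx":0,"ty":0,"tz":0,"twist":0,"grip":0.6},{"tx":0,"ty":0,"tz":0,"twist":0,"grip":0.6}]'
python3 - <<'E'
from h import *
go(.5222,-.0474,.028)
S=snap('side');T=snap('top')
view(S,proj(S,[[.5,-.047,.05]])[0],[],'s1.png'); view(T,proj(T,[[.5,-.047,.05]])[0],[],'t1.png')
E
```

```text
time: 4.82
tool_pos: [0.5218, -0.0529, 0.0823]
ee_rot: [3.141, -0.003, -0.187]
wrist_force: [0.1, -0.1, 0.3]
width: 0.0564
t 4.83 at [ 0.5218 -0.0529  0.0823] rpy [ 3.1412e+00 -2.7000e-03 -1.8670e-01] w 0.0564 F [ 0.1 -0.1  0.3]
tx -0.07 ty -0.54 tz 5.43
```

View pics/s1.png

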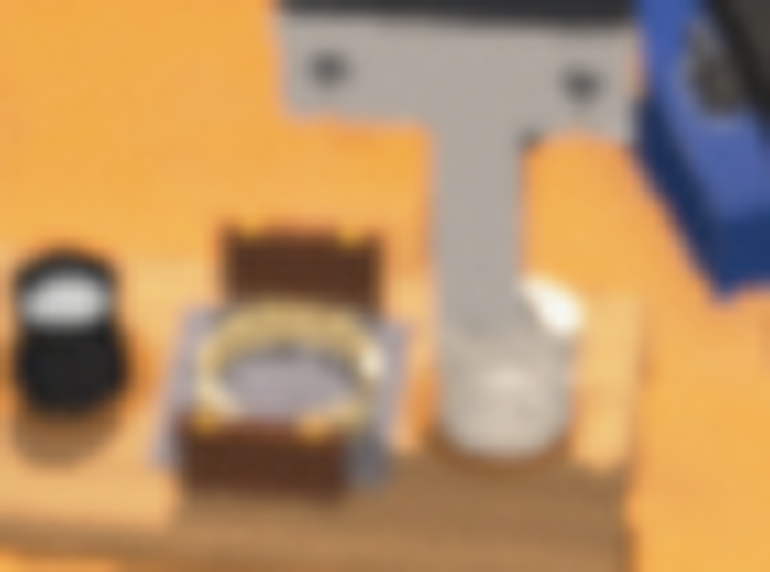

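View pics/t1.png

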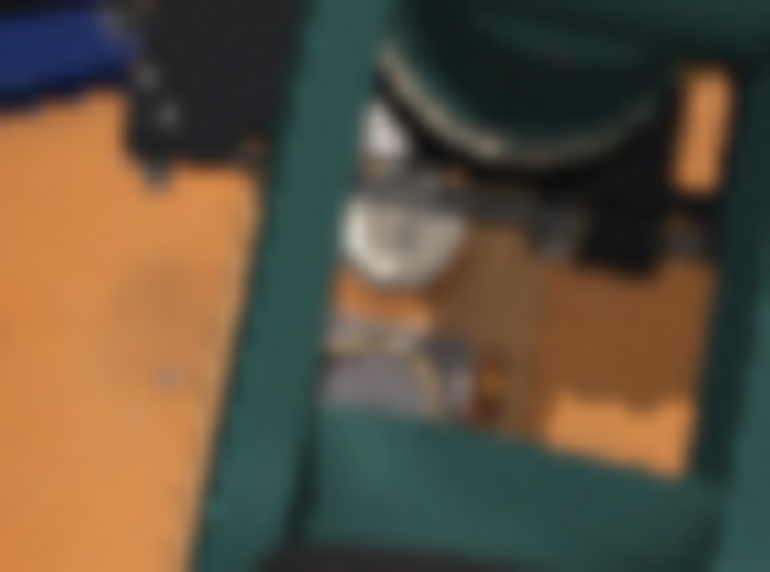

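```bash

python3 - <<'E'
from h import *
S=snap('side')
c=proj(S,[[.5,-.047,.05]])[0]; o=np.array([int(c[0]-35),int(c[1]-26)])
ps=-.187; ty=np.array([np.sin(ps),-np.cos(ps)]);tx=np.array([np.cos(ps),np.sin(ps)])
P=[]
for w in (.028,.0405):
  for a in (-.008,.008):
    for z in (.071,.1): P.append([*(np.array([.5218,-.0529])+ty*w+tx*a),z])
print((proj(S,P)-o+.5)*11)
for x in (.5205,.5222,.524): print(cv2.boundingRect(((sil(S,x,-.0474,.012,34,28)-o+.5)*11).astype(np.float32)))
view(S,proj(S,[[.5,-.047,.05]])[0],[(sil(S,.5222,-.0474,.012,34,28),(255,0,0)),(cv2.convexHull(proj(S,P).astype(np.float32))[:,0],(0,255,0))],'s2.png')
E
```

```text
[[449.33909631 323.4011237 ]
 [449.17699672 223.49729437]
 [522.83532977 328.71568876]
 [524.21783576 228.72748898]
 [443.29019596 363.04187677]
 [443.00372467 262.87525103]
 [517.58017109 368.49303117]
 [518.87548633 268.24376224]]
(414, 275, 151, 191)
(422, 274, 150, 192)
(430, 274, 150, 192)
```

View pics/s2.png

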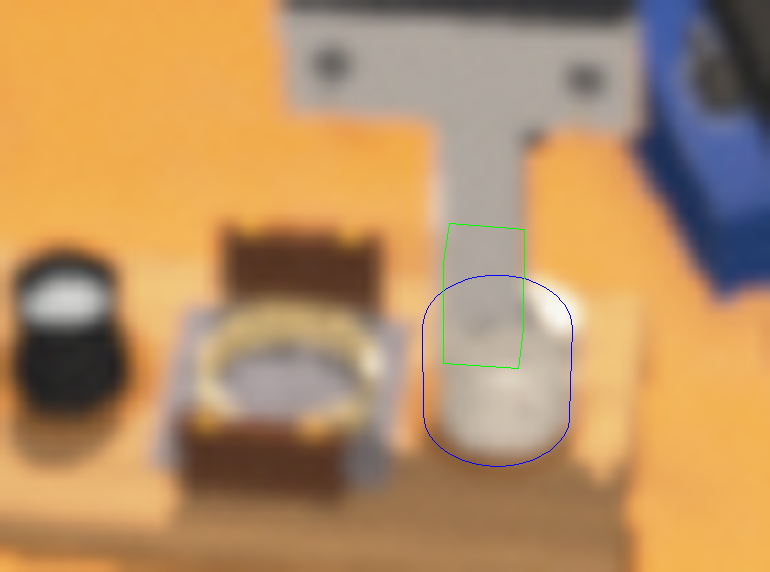

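```bash

python3 -m crank '[{"tx":0,"ty":-0.5,"tz":1.5,"twist":0,"grip":0.6},{"tx":0,"ty":0,"tz":1.5,"twist":0,"grip":0.6},{"tx":0,"ty":0,"tz":1.4,"twist":0,"grip":0.6},{"tx":0,"ty":0,"tz":1,"twist":0,"grip":0.6},{"tx":0,"ty":0,"tz":0,"twist":0,"grip":0.6},{"tx":0,"ty":0,"tz":0,"twist":0,"grip":0},{"tx":0,"ty":0,"tz":0,"twist":0,"grip":0},{"tx":0,"ty":0,"tz":0,"twist":0,"grip":0},{"tx":0,"ty":0,"tz":0,"twist":0,"grip":0}]'
python3 - <<'E'
from h import *
go(.5222,-.0474,.15)
E
```

```text
time: 6.1
tool_pos: [0.5223, -0.0471, 0.0271]
ee_rot: [3.141, -0.001, -0.186]
wrist_force: [0.4, -1.2, 1.6]
width: 0.0327
t 6.1 at [ 0.5223 -0.0471  0.0271] rpy [ 3.1413e+00 -1.4000e-03 -1.8620e-01] w 0.0327 F [ 0.4 -1.2  1.6]
tx -0.00 ty 0.03 tz -12.29
```

```bash

python3 -m crank '[{"tx":0,"ty":0,"tz":-1,"twist":0,"grip":0},{"tx":0,"ty":0,"tz":-2.5,"twist":0,"grip":0},{"tx":0,"ty":0,"tz":-3,"twist":0,"grip":0},{"tx":0,"ty":0,"tz":-3,"twist":0,"grip":0},{"tx":-2,"ty":0,"tz":-1,"twist":0,"grip":0},{"tx":-3,"ty":0,"tz":0,"twist":0,"grip":0},{"tx":-3,"ty":0,"tz":0,"twist":0,"grip":0},{"tx":0,"ty":0,"tz":0,"twist":0,"grip":0}]'
python3 - <<'E'
from h import *
go(.459,-.358,.12)
E
```

```text
time: 7.1
tool_pos: [0.4422, -0.0317, 0.1321]
ee_rot: [-3.142, -0.001, -0.186]
wrist_force: [1.1, 0.2, -0.5]
width: 0.0329
t 7.1 at [ 0.4422 -0.0317  0.1321] rpy [-3.1416e+00 -1.0000e-03 -1.8580e-01] w 0.0329 F [ 1.1  0.2 -0.5]
tx 7.68 ty 31.75 tz 1.21
```

```bash

python3 -m crank '[{"tx":0.5,"ty":2,"tz":0,"twist":0,"grip":0},{"tx":0.8,"ty":3.5,"tz":0,"twist":0,"grip":0},{"tx":0.8,"ty":3.5,"tz":0,"twist":0,"grip":0},{"tx":0.9,"ty":3.5,"tz":0,"twist":0,"grip":0},{"tx":0.9,"ty":3.5,"tz":0,"twist":0,"grip":0},{"tx":0.9,"ty":3.5,"tz":0,"twist":0,"grip":0},{"tx":0.9,"ty":3.5,"tz":0,"twist":0,"grip":0},{"tx":0.9,"ty":3.5,"tz":0.2,"twist":0,"grip":0},{"tx":0.8,"ty":3.5,"tz":0.5,"twist":0,"grip":0},{"tx":0.3,"ty":1.7,"tz":0.5,"twist":0,"grip":0},{"tx":0,"ty":0,"tz":0,"twist":0,"grip":0},{"tx":0,"ty":0,"tz":0,"twist":0,"grip":0}]'
python3 - <<'E'
from h import *
go(.459,-.358,.0195)
E
```

```text
time: 8.6
tool_pos: [0.4605, -0.3569, 0.1195]
ee_rot: [-3.141, 0.0, -0.185]
wrist_force: [0.6, -0.1, 0.2]
width: 0.0328
t 8.6 at [ 0.4605 -0.3569  0.1195] rpy [-3.1409e+00  1.0000e-04 -1.8530e-01] w 0.0328 F [ 0.6 -0.1  0.2]
tx -0.13 ty 0.13 tz 10.00
```

```bash

python3 -m crank '[{"tx":-0.1,"ty":0.1,"tz":1.5,"twist":0,"grip":0},{"tx":0,"ty":0,"tz":3,"twist":0,"grip":0},{"tx":0,"ty":0,"tz":2.5,"twist":0,"grip":0},{"tx":0,"ty":0,"tz":1.2,"twist":0,"grip":0},{"tx":0,"ty":0,"tz":0.6,"twist":0,"grip":0},{"tx":0,"ty":0,"tz":0.5,"twist":0,"grip":0},{"tx":0,"ty":0,"tz":0.4,"twist":0,"grip":0},{"tx":0,"ty":0,"tz":0.2,"twist":0,"grip":0},{"tx":0,"ty":0,"tz":0,"twist":0,"grip":0},{"tx":0,"ty":0,"tz":0,"twist":0,"grip":0}]'
python3 - <<'E'
from h import *
go(.459,-.358,.0195)
E
```

```text
time: 9.85
tool_pos: [0.4592, -0.3589, 0.0208]
ee_rot: [3.141, -0.001, -0.186]
wrist_force: [0.4, 0.4, -0.3]
width: 0.0326
t 9.85 at [ 0.4592 -0.3589  0.0208] rpy [ 3.1412e+00 -5.0000e-04 -1.8610e-01] w 0.0326 F [ 0.4  0.4 -0.3]
tx -0.04 ty -0.08 tz 0.13
```

```bash

python3 -m crank '[{"tx":0,"ty":0,"tz":0.1,"twist":0,"grip":0},{"tx":0,"ty":0,"tz":0.1,"twist":0,"grip":0},{"tx":0,"ty":0,"tz":0,"twist":0,"grip":0}]'
python3 -m crank '[{"tx":0,"ty":0,"tz":0,"twist":0,"grip":0.55},{"tx":0,"ty":0,"tz":0,"twist":0,"grip":0.55},{"tx":0,"ty":0,"tz":0,"twist":0,"grip":0.55},{"tx":0,"ty":0,"tz":-2,"twist":0,"grip":0.55},{"tx":0,"ty":0,"tz":-4,"twist":0,"grip":0.55},{"tx":0,"ty":0,"tz":-4,"twist":0,"grip":0.55},{"tx":0,"ty":0,"tz":-1,"twist":0,"grip":0.55},{"tx":0,"ty":0,"tz":0,"twist":0,"grip":0.55}]'
python3 - <<'E'
from h import *
go(.422,-.0305,.13)
S=snap('side','s3.png');T=snap('top')
for p in (S,T):
  for d in cams.outline_of(p,'pot')[:1]:
    ys,xs=np.nonzero(d['region']);c=np.array([xs.mean(),ys.mean()]); print(d['conf'],c,fit([(p,c)],.004,34,28,[.46,-.35])[0])
view(S,proj(S,[[.46,-.32,.03]])[0],[(sil(S,.459,-.358,.004,34,28),(255,0,0)),(sil(S,.4546,-.284,.004,31,31),(0,255,0))],'s3.png')
E
```

```text
time: 10.22
tool_pos: [0.4592, -0.3588, 0.0191]
ee_rot: [3.141, -0.001, -0.186]
wrist_force: [-1.1, 0.4, 2.7]
width: 0.0328
time: 11.22
tool_pos: [0.4591, -0.3587, 0.1283]
ee_rot: [3.141, -0.0, -0.186]
wrist_force: [-0.3, 0.6, -1.2]
width: 0.0514
t 11.22 at [ 0.4591 -0.3587  0.1283] rpy [ 3.1413e+00 -4.0000e-04 -1.8610e-01] w 0.0514 F [-0.3  0.6 -1.2]
tx -9.72 ty -31.57 tz -0.17
0.54 [313.36912752 354.58724832] [ 0.46089791 -0.35713069]
```

View pics/s3.png

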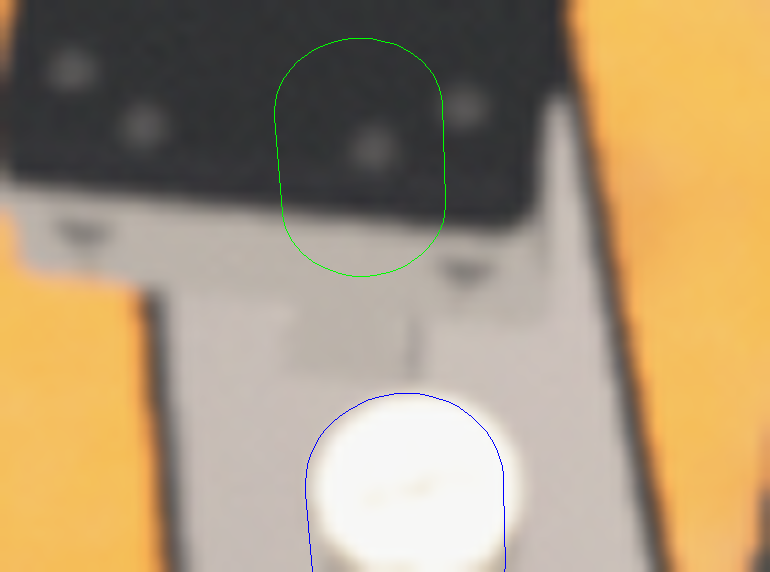

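```bash

python3 -m crank '[{"tx":-0.6,"ty":-2,"tz":0,"twist":0,"grip":0.55},{"tx":-1.2,"ty":-4,"tz":0,"twist":0,"grip":0.55},{"tx":-1.3,"ty":-4,"tz":0,"twist":0,"grip":0.55},{"tx":-1.3,"ty":-4,"tz":0,"twist":0,"grip":0.55},{"tx":-1.3,"ty":-4,"tz":0,"twist":0,"grip":0.55},{"tx":-1.2,"ty":-4,"tz":0,"twist":0,"grip":0.55},{"tx":-1.2,"ty":-4,"tz":0,"twist":0,"grip":0.55},{"tx":-1.1,"ty":-4,"tz":0,"twist":0,"grip":0.55},{"tx":-0.5,"ty":-1.6,"tz":1,"twist":0,"grip":0.55},{"tx":0,"ty":0,"tz":2,"twist":0,"grip":0.55},{"tx":0,"ty":0,"tz":2,"twist":0,"grip":0.55},{"tx":0,"ty":0,"tz":0,"twist":0,"grip":0.55}]'
python3 - <<'E'
from h import *
go(.422,-.0305,.028)
S=snap('side')
view(S,proj(S,[[.44,-.035,.03]])[0],[(sil(S,.422,-.0305,.012,31,31),(0,255,0))],'s4.png')
E
```

```text
time: 12.92
tool_pos: [0.4198, -0.0289, 0.0764]
ee_rot: [-3.141, 0.005, -0.185]
wrist_force: [0.3, 0.1, -0.5]
width: 0.0515
t 12.93 at [ 0.4198 -0.0289  0.0764] rpy [-3.1412  0.0049 -0.1851] w 0.0515 F [ 0.3  0.1 -0.5]
tx 0.25 ty 0.12 tz 4.84
```

View pics/s4.png

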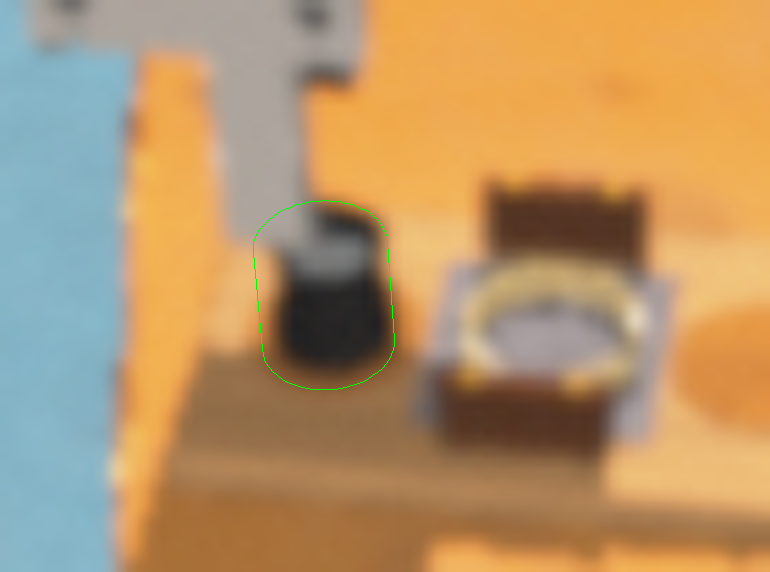

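```bash

python3 -m crank '[{"tx":0.3,"ty":0.1,"tz":1.5,"twist":0,"grip":0.55},{"tx":0,"ty":0,"tz":1.3,"twist":0,"grip":0.55},{"tx":0,"ty":0,"tz":1.2,"twist":0,"grip":0.55},{"tx":0,"ty":0,"tz":0.6,"twist":0,"grip":0.55},{"tx":0,"ty":0,"tz":0,"twist":0,"grip":0.55},{"tx":0,"ty":0,"tz":0,"twist":0,"grip":0},{"tx":0,"ty":0,"tz":0,"twist":0,"grip":0},{"tx":0,"ty":0,"tz":0,"twist":0,"grip":0},{"tx":0,"ty":0,"tz":0,"twist":0,"grip":0}]'
python3 - <<'E'
from h import *
go(.422,-.0305,.028)
E
```

```text
time: 14.1
tool_pos: [0.4254, -0.0317, 0.0329]
ee_rot: [-3.141, -0.001, -0.186]
wrist_force: [-0.4, 1.8, 1.3]
width: 0.0283
t 14.1 at [ 0.4254 -0.0317  0.0329] rpy [-3.1415e+00 -1.1000e-03 -1.8610e-01] w 0.0283 F [-0.4  1.8  1.3]
tx -0.35 ty -0.06 tz 0.49
```

```bash

python3 -m crank '[{"tx":0,"ty":0,"tz":-0.5,"twist":0,"grip":0},{"tx":0,"ty":0,"tz":-1.5,"twist":0,"grip":0},{"tx":0,"ty":0,"tz":-2.5,"twist":0,"grip":0},{"tx":0,"ty":0,"tz":-2.5,"twist":0,"grip":0},{"tx":0,"ty":0,"tz":-2,"twist":0,"grip":0},{"tx":0,"ty":0,"tz":0,"twist":0,"grip":0}]'
python3 - <<'E'
from h import *
go(.457,-.283,.12)
S=snap('side')
view(S,proj(S,[[.44,-.035,.06]])[0],[],'s5.png')
E
```

```text
time: 14.85
tool_pos: [0.4265, -0.0321, 0.1252]
ee_rot: [3.141, -0.005, -0.186]
wrist_force: [0.0, 0.4, -0.5]
width: 0.0272
t 14.85 at [ 0.4265 -0.0321  0.1252] rpy [ 3.1413 -0.0054 -0.186 ] w 0.0272 F [ 0.   0.4 -0.5]
tx 7.64 ty 24.10 tz 0.52
```

View pics/s5.png

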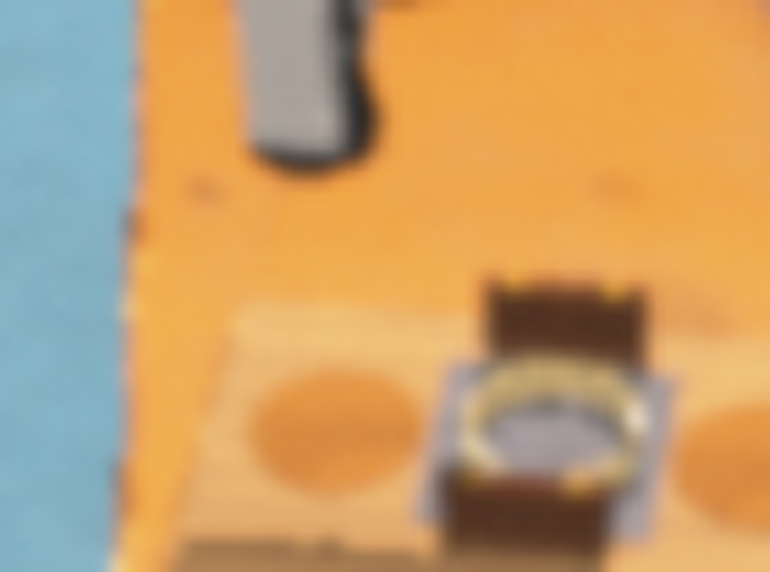

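```bash

python3 -m crank '[{"tx":0.6,"ty":1.5,"tz":0,"twist":0,"grip":0},{"tx":1,"ty":3,"tz":0,"twist":0,"grip":0},{"tx":1,"ty":3.2,"tz":0,"twist":0,"grip":0},{"tx":1,"ty":3.2,"tz":0,"twist":0,"grip":0},{"tx":1,"ty":3.2,"tz":0,"twist":0,"grip":0},{"tx":1,"ty":3.2,"tz":0,"twist":0,"grip":0},{"tx":1,"ty":3.2,"tz":0,"twist":0,"grip":0},{"tx":0.8,"ty":2.6,"tz":0.2,"twist":0,"grip":0},{"tx":0.2,"ty":1,"tz":0.5,"twist":0,"grip":0},{"tx":0,"ty":0,"tz":3,"twist":0,"grip":0},{"tx":0,"ty":0,"tz":3,"twist":0,"grip":0},{"tx":0,"ty":0,"tz":0,"twist":0,"grip":0}]'
python3 - <<'E'
from h import *
go(.457,-.283,.025)
S=snap('side')
view(S,proj(S,[[.46,-.31,.03]])[0],[],'s6.png')
E
```

```text
time: 16.4
tool_pos: [0.4525, -0.2807, 0.0518]
ee_rot: [-3.138, 0.007, -0.186]
wrist_force: [-0.1, 0.1, -0.4]
width: 0.0278
t 16.4 at [ 0.4525 -0.2807  0.0518] rpy [-3.1377  0.0074 -0.1859] w 0.0278 F [-0.1  0.1 -0.4]
tx 0.49 ty 0.15 tz 2.68
```

View pics/s6.png

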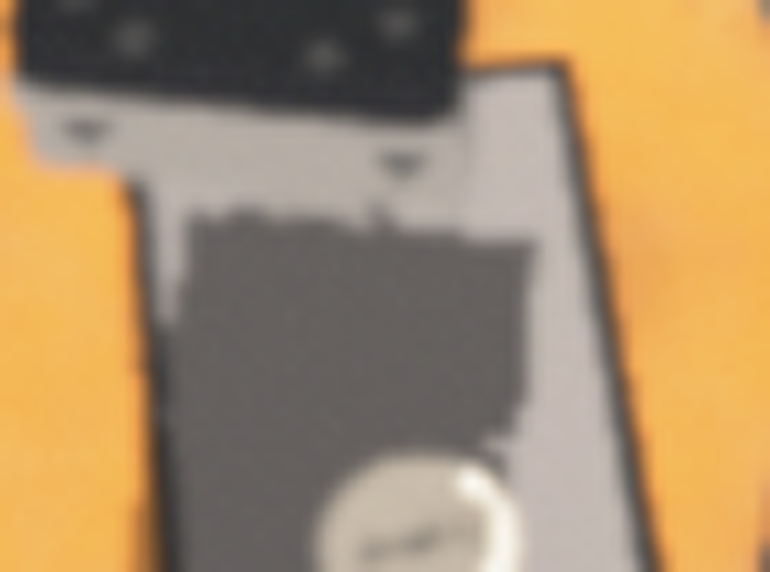

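```bash

python3 -m crank '[{"tx":0.2,"ty":0.1,"tz":0.6,"twist":0,"grip":0},{"tx":0,"ty":0,"tz":0.5,"twist":0,"grip":0},{"tx":0,"ty":0,"tz":0.4,"twist":0,"grip":0},{"tx":0,"ty":0,"tz":0,"twist":0,"grip":0},{"tx":0,"ty":0,"tz":0,"twist":0,"grip":0}]'
python3 -m crank '[{"tx":0,"ty":0,"tz":0.3,"twist":0,"grip":0},{"tx":0,"ty":0,"tz":0.2,"twist":0,"grip":0},{"tx":0,"ty":0,"tz":0,"twist":0,"grip":0}]'
```

```text
time: 17.08
tool_pos: [0.4569, -0.284, 0.0407]
ee_rot: [3.141, -0.0, -0.186]
wrist_force: [0.2, 0.4, -1.0]
width: 0.0283
time: 17.45
tool_pos: [0.4566, -0.2838, 0.0352]
ee_rot: [-3.141, 0.001, -0.186]
wrist_force: [-0.8, -0.5, 0.1]
width: 0.0276
```

```bash

python3 -m crank '[{"tx":0,"ty":0,"tz":0.4,"twist":0,"grip":0},{"tx":0,"ty":0,"tz":0.2,"twist":0,"grip":0},{"tx":0,"ty":0,"tz":0,"twist":0,"grip":0}]'
python3 -m crank '[{"tx":0,"ty":0,"tz":0.2,"twist":0,"grip":0},{"tx":0,"ty":0,"tz":0.1,"twist":0,"grip":0},{"tx":0,"ty":0,"tz":0,"twist":0,"grip":0}]'
```

```text
time: 17.82
tool_pos: [0.4566, -0.2838, 0.0291]
ee_rot: [-3.141, 0.001, -0.186]
wrist_force: [0.9, 0.4, -0.1]
width: 0.0279
time: 18.2
tool_pos: [0.4568, -0.2839, 0.0264]
ee_rot: [-3.142, 0.0, -0.186]
wrist_force: [0.3, 0.1, -0.6]
width: 0.0281
```

```bash

python3 -m crank '[{"tx":0,"ty":0,"tz":0.15,"twist":0,"grip":0},{"tx":0,"ty":0,"tz":0,"twist":0,"grip":0}]'
python3 -m crank '[{"tx":0,"ty":0,"tz":0.1,"twist":0,"grip":0},{"tx":0,"ty":0,"tz":0,"twist":0,"grip":0}]'
```

```text
time: 18.45
tool_pos: [0.4569, -0.284, 0.025]
ee_rot: [3.141, -0.0, -0.186]
wrist_force: [0.0, 0.4, 0.2]
width: 0.028
time: 18.7
tool_pos: [0.4569, -0.284, 0.0249]
ee_rot: [3.141, -0.0, -0.186]
wrist_force: [-2.1, 1.4, 6.1]
width: 0.028
```

```bash

python3 -m crank '[{"tx":0,"ty":0,"tz":0,"twist":0,"grip":0.55},{"tx":0,"ty":0,"tz":0,"twist":0,"grip":0.55},{"tx":0,"ty":0,"tz":0,"twist":0,"grip":0.55},{"tx":0,"ty":0,"tz":-1.5,"twist":0,"grip":0.55},{"tx":0,"ty":0,"tz":-3,"twist":0,"grip":0.55},{"tx":0,"ty":0,"tz":-4,"twist":0,"grip":0.55},{"tx":0,"ty":0,"tz":-4,"twist":0,"grip":0.55},{"tx":-2,"ty":-3,"tz":0,"twist":0,"grip":0.6},{"tx":-2,"ty":-5,"tz":0,"twist":0,"grip":0.6},{"tx":0,"ty":-5,"tz":0,"twist":0,"grip":0.6},{"tx":0,"ty":-5,"tz":0,"twist":0,"grip":0.7},{"tx":0,"ty":0,"tz":0,"twist":0,"grip":0.7}]'
python3 - <<'E'
from h import *
S=snap('side')
view(S,proj(S,[[.46,-.31,.03]])[0],[(sil(S,.4606,-.358,.004,34,28),(255,0,0)),(sil(S,.4546,-.284,.004,31,31),(0,255,0))],'s7.png')
view(S,proj(S,[[.472,-.0395,.012]])[0],[(sil(S,.472,-.0395,.012,41,10),(255,0,0))],'s8.png')
go(.472,-.0395,.1,1.386)
E
```

```text
time: 20.2
tool_pos: [0.4514, -0.097, 0.1503]
ee_rot: [-3.141, -0.002, -0.181]
wrist_force: [0.4, -0.7, -0.0]
width: 0.0659
t 20.25 at [ 0.4512 -0.0987  0.1501] rpy [ 3.1408e+00 -1.9000e-03 -1.8280e-01] w 0.0661 F [ 0.4 -0.3 -0.4]
twist -89.89
tx 6.20 ty 0.95 tz 5.01
```

View pics/s7.png

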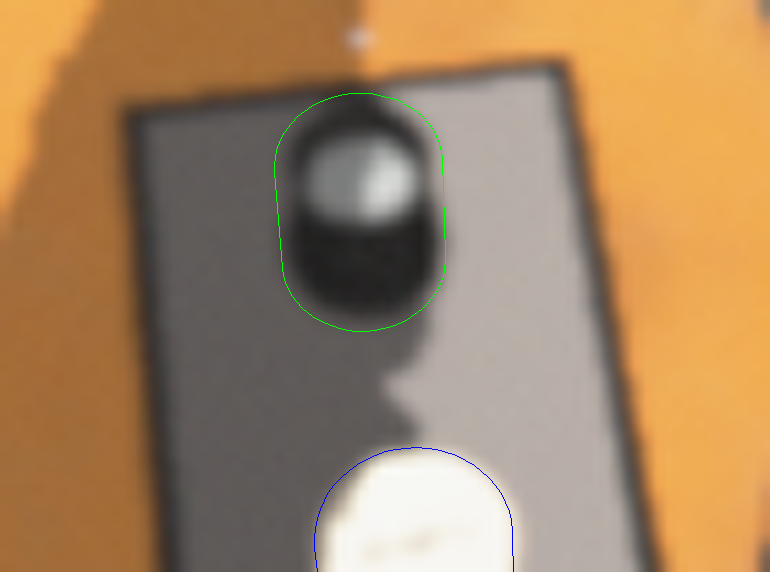

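View pics/s8.png

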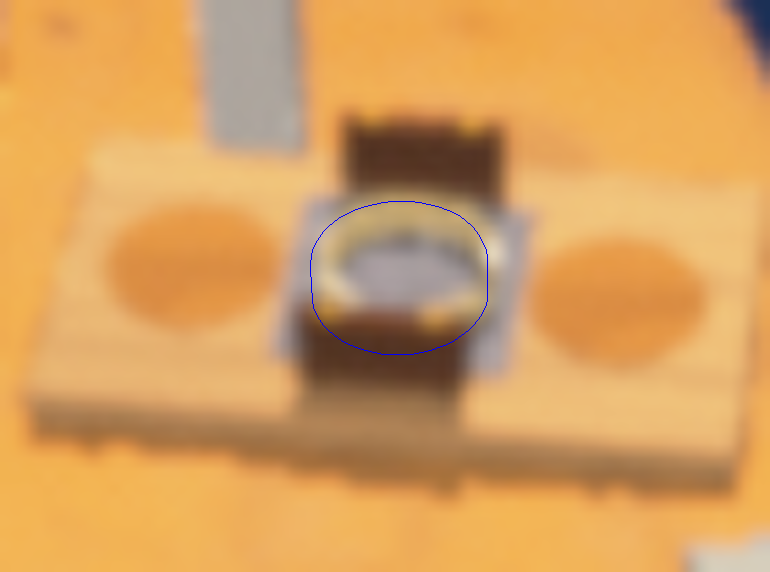

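```bash

python3 - <<'E'
from h import *
S=snap('side')
c=proj(S,[[.472,-.0395,.012]])[0]; o=np.array([int(c[0]-35),int(c[1]-26)])
a,b=[onz(S,o+np.array(q)/11-.5,.012) for q in ((192,265),(618,303))]
print(a,b,(a+b)/2,np.arctan2(b[1]-a[1],b[0]-a[0]),np.linalg.norm(b-a))
print(onz(S,o+np.array((407,262))/11-.5,.022))
E
python3 -m crank '[{"tx":0,"ty":0,"tz":0,"twist":-10,"grip":0.7},{"tx":0,"ty":0,"tz":0,"twist":-10,"grip":0.7},{"tx":0,"ty":0,"tz":0,"twist":-10,"grip":0.7},{"tx":0,"ty":0,"tz":0,"twist":-10,"grip":0.7},{"tx":0,"ty":0,"tz":0,"twist":-10,"grip":0.7},{"tx":0,"ty":0,"tz":0,"twist":-10,"grip":0.7},{"tx":0,"ty":0,"tz":0,"twist":-10,"grip":0.7},{"tx":0,"ty":0,"tz":0,"twist":-10,"grip":0.7},{"tx":0,"ty":0,"tz":0,"twist":-10,"grip":0.7},{"tx":0,"ty":0,"tz":0,"twist":0,"grip":0.7},{"tx":0,"ty":0,"tz":0,"twist":0,"grip":0.7}]'
python3 - <<'E'
from h import *
go(.4735,-.0395,.08,1.386)
E
```

```text
[ 0.42369008 -0.02657217  0.012     ] [ 0.522407   -0.04724054  0.012     ] [ 0.47304854 -0.03690635  0.012     ] -0.2063887901933845 0.10085738856116683
[ 0.47396287 -0.04002804  0.022     ]
time: 21.68
tool_pos: [0.4508, -0.1006, 0.1491]
ee_rot: [3.141, 0.0, 1.381]
wrist_force: [-0.1, 0.0, -0.1]
width: 0.0657
t 21.68 at [ 0.4508 -0.1006  0.1491] rpy [3.1414e+00 3.0000e-04 1.3808e+00] w 0.0657 F [-0.1  0.  -0.1]
twist -0.3
tx 6.42 ty 1.11 tz 6.91
```

```bash

python3 -m crank '[{"tx":2,"ty":0.3,"tz":0,"twist":0,"grip":0.7},{"tx":2.4,"ty":0.4,"tz":0,"twist":0,"grip":0.7},{"tx":2,"ty":0.4,"tz":2,"twist":0,"grip":0.7},{"tx":0,"ty":0,"tz":3,"twist":0,"grip":0.7},{"tx":0,"ty":0,"tz":2,"twist":0,"grip":0.7},{"tx":0,"ty":0,"tz":0,"twist":0,"grip":0.7},{"tx":0,"ty":0,"tz":0,"twist":0,"grip":0.7}]'
python3 - <<'E'
from h import *
go(.4735,-.039,.025)
S=snap('side')
view(S,proj(S,[[.472,-.0395,.022]])[0],[],'s9.png')
E
```

```text
time: 22.55
tool_pos: [0.4741, -0.0392, 0.0799]
ee_rot: [3.14, 0.0, 1.384]
wrist_force: [-0.2, -0.7, 0.2]
width: 0.0658
t 22.55 at [ 0.4741 -0.0392  0.0799] rpy [3.1400e+00 1.0000e-04 1.3837e+00] w 0.0658 F [-0.2 -0.7  0.2]
tx 0.00 ty -0.06 tz 5.49
```

View pics/s9.png

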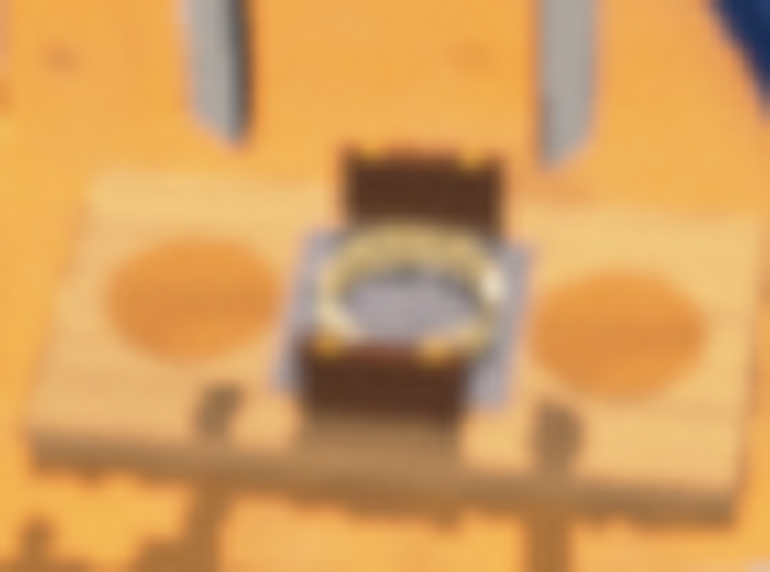

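```bash

python3 -m crank '[{"tx":0,"ty":0,"tz":1.5,"twist":0,"grip":0.7},{"tx":0,"ty":0,"tz":1.5,"twist":0,"grip":0.7},{"tx":0,"ty":0,"tz":1.3,"twist":0,"grip":0.7},{"tx":0,"ty":0,"tz":0.7,"twist":0,"grip":0.7},{"tx":0,"ty":0,"tz":0.4,"twist":0,"grip":0.7},{"tx":0,"ty":0,"tz":0,"twist":0,"grip":0.7},{"tx":0,"ty":0,"tz":0,"twist":0,"grip":0.7}]'
python3 -m crank '[{"tx":0,"ty":0,"tz":0,"twist":0,"grip":0},{"tx":0,"ty":0,"tz":0,"twist":0,"grip":0},{"tx":0,"ty":0,"tz":0,"twist":0,"grip":0},{"tx":0,"ty":0,"tz":0,"twist":0,"grip":0}]'
```

```text
time: 23.48
tool_pos: [0.4739, -0.0389, 0.0255]
ee_rot: [3.14, 0.0, 1.385]
wrist_force: [0.2, 0.2, -0.9]
width: 0.0658
time: 23.98
tool_pos: [0.4737, -0.0389, 0.0252]
ee_rot: [3.141, 0.0, 1.385]
wrist_force: [-0.6, -0.1, 0.6]
width: 0.04
```

```bash

python3 -m crank '[{"tx":0,"ty":0,"tz":-0.6,"twist":0,"grip":0},{"tx":0,"ty":0,"tz":-1.5,"twist":0,"grip":0},{"tx":0,"ty":0,"tz":-2.5,"twist":0,"grip":0},{"tx":0,"ty":0,"tz":-3,"twist":0,"grip":0},{"tx":0,"ty":0,"tz":-3,"twist":0,"grip":0},{"tx":0,"ty":0,"tz":-1,"twist":0,"grip":0},{"tx":0,"ty":0,"tz":0,"twist":0,"grip":0}]'
python3 - <<'E'
from h import *
go(.4827,.397,.12)
S=snap('side')
view(S,proj(S,[[.472,-.0395,.08]])[0],[],'s10.png')
E
```

```text
time: 24.85
tool_pos: [0.4738, -0.0389, 0.1418]
ee_rot: [3.14, 0.0, 1.385]
wrist_force: [-0.7, -0.2, -0.3]
width: 0.0399
t 24.85 at [ 0.4738 -0.0389  0.1418] rpy [3.1398e+00 1.0000e-04 1.3847e+00] w 0.0399 F [-0.7 -0.2 -0.3]
tx 43.00 ty -7.19 tz 2.18
```

View pics/s10.png

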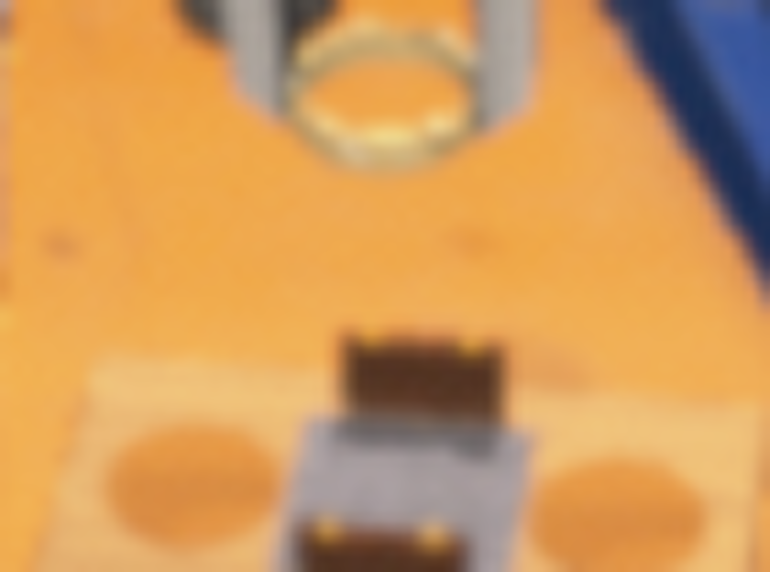

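```bash

python3 -m crank '[{"tx":2,"ty":-0.3,"tz":0,"twist":0,"grip":0},{"tx":4,"ty":-0.7,"tz":0,"twist":0,"grip":0},{"tx":4,"ty":-0.7,"tz":0,"twist":0,"grip":0},{"tx":4,"ty":-0.7,"tz":0,"twist":0,"grip":0},{"tx":4,"ty":-0.7,"tz":0,"twist":0,"grip":0},{"tx":4,"ty":-0.7,"tz":0,"twist":0,"grip":0},{"tx":4,"ty":-0.7,"tz":0,"twist":0,"grip":0},{"tx":4,"ty":-0.7,"tz":0,"twist":0,"grip":0},{"tx":4,"ty":-0.6,"tz":0,"twist":0,"grip":0},{"tx":4,"ty":-0.6,"tz":0,"twist":0,"grip":0},{"tx":3.5,"ty":-0.6,"tz":0,"twist":0,"grip":0},{"tx":1.5,"ty":-0.2,"tz":0,"twist":0,"grip":0}]'
python3 -m crank '[{"tx":0,"ty":0,"tz":2,"twist":0,"grip":0},{"tx":0,"ty":0,"tz":2,"twist":0,"grip":0},{"tx":0,"ty":0,"tz":0,"twist":0,"grip":0},{"tx":0,"ty":0,"tz":0,"twist":0,"grip":0}]'
python3 - <<'E'
from h import *
go(.4827,.397,.03)
S=snap('side');T=snap('top')
for p,n in ((S,'s11.png'),(T,'t11.png')):
  view(p,proj(p,[[.48,.4,.04]])[0],[(sil(p,.4827,.397,0,80,16),(255,0,0))],n)
E
```

```text
time: 26.4
tool_pos: [0.4811, 0.398, 0.1385]
ee_rot: [-3.139, 0.003, 1.387]
wrist_force: [0.5, -0.7, -0.9]
width: 0.0401
time: 26.9
tool_pos: [0.4825, 0.3966, 0.1012]
ee_rot: [3.141, 0.0, 1.384]
wrist_force: [0.5, 1.2, -0.8]
width: 0.0399
t 26.9 at [0.4825 0.3966 0.1012] rpy [3.1414e+00 2.0000e-04 1.3841e+00] w 0.0399 F [ 0.5  1.2 -0.8]
tx 0.04 ty 0.01 tz 7.12
```

View pics/s11.png

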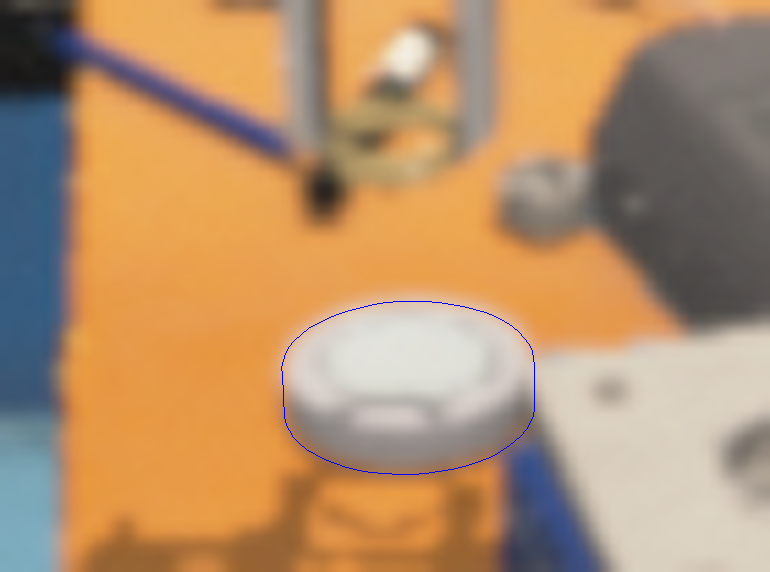

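View pics/t11.png

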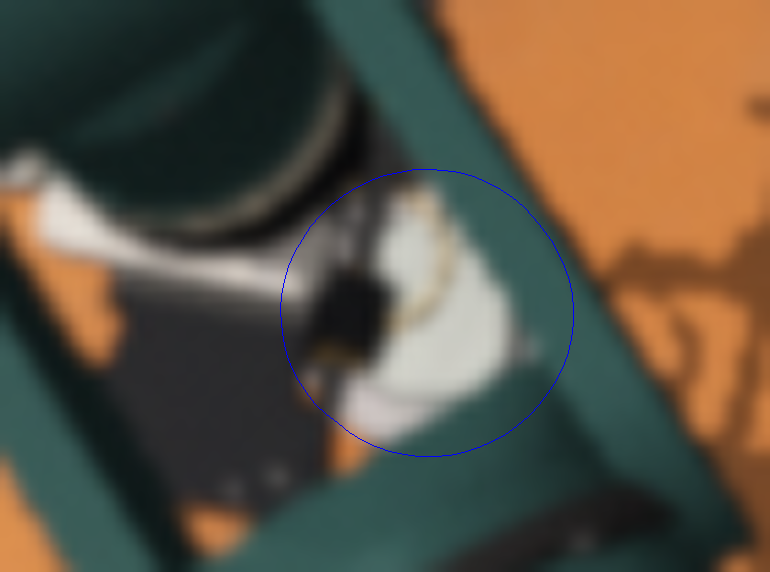

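```bash

python3 - <<'E'
from h import *
S=snap('side')
c=proj(S,[[.48,.4,.04]])[0]; o=np.array([int(c[0]-35),int(c[1]-26)])
for q in ((690,325),(600,140),(650,45),(540,240)):
  print(q,[np.round(onz(S,o+np.array(q)/11-.5,z),3) for z in (0,.05,.1)])
E
```

```text
(690, 325) [array([0.577, 0.44 , 0.   ]), array([0.568, 0.354, 0.05 ]), array([0.559, 0.268, 0.1  ])]
(600, 140) [array([0.558, 0.573, 0.   ]), array([0.551, 0.477, 0.05 ]), array([0.543, 0.381, 0.1  ])]
(650, 45) [array([0.583, 0.646, 0.   ]), array([0.573, 0.545, 0.05 ]), array([0.564, 0.444, 0.1  ])]
(540, 240) [array([0.532, 0.502, 0.   ]), array([0.526, 0.412, 0.05 ]), array([0.521, 0.321, 0.1  ])]
```

```bash

python3 -m crank '[{"tx":0,"ty":0,"tz":1.5,"twist":0,"grip":0},{"tx":0,"ty":0,"tz":2,"twist":0,"grip":0},{"tx":0,"ty":0,"tz":1.5,"twist":0,"grip":0},{"tx":0,"ty":0,"tz":1,"twist":0,"grip":0},{"tx":0,"ty":0,"tz":0.6,"twist":0,"grip":0},{"tx":0,"ty":0,"tz":0.2,"twist":0,"grip":0},{"tx":0,"ty":0,"tz":0,"twist":0,"grip":0},{"tx":0,"ty":0,"tz":0,"twist":0,"grip":0}]'
python3 -m crank '[{"tx":0,"ty":0,"tz":0.2,"twist":0,"grip":0},{"tx":0,"ty":0,"tz":0,"twist":0,"grip":0}]'
python3 -m crank '[{"tx":0,"ty":0,"tz":0.1,"twist":0,"grip":0},{"tx":0,"ty":0,"tz":0,"twist":0,"grip":0}]'
```

```text
time: 28.05
tool_pos: [0.4827, 0.3974, 0.0337]
ee_rot: [3.141, -0.001, 1.385]
wrist_force: [1.1, 0.0, -0.3]
width: 0.0397
time: 28.3
tool_pos: [0.4822, 0.397, 0.0309]
ee_rot: [3.142, 0.0, 1.385]
wrist_force: [-0.2, 0.5, -0.5]
width: 0.04
time: 28.55
tool_pos: [0.4822, 0.397, 0.0298]
ee_rot: [-3.141, 0.0, 1.385]
wrist_force: [0.4, -0.4, -0.4]
width: 0.0401
```

```bash

python3 -m crank '[{"tx":0,"ty":0,"tz":0.1,"twist":0,"grip":0},{"tx":0,"ty":0,"tz":0,"twist":0,"grip":0}]'
python3 -m crank '[{"tx":0,"ty":0,"tz":0,"twist":0,"grip":0.6},{"tx":0,"ty":0,"tz":0,"twist":0,"grip":0.6},{"tx":0,"ty":0,"tz":0,"twist":0,"grip":0.6},{"tx":0,"ty":0,"tz":-1.5,"twist":0,"grip":0.7},{"tx":0,"ty":0,"tz":-3,"twist":0,"grip":0.7},{"tx":0,"ty":0,"tz":-4,"twist":0,"grip":0.7},{"tx":-2,"ty":0,"tz":-2,"twist":0,"grip":0.7},{"tx":-4,"ty":0,"tz":0,"twist":0,"grip":0.7},{"tx":-4,"ty":0,"tz":0,"twist":0,"grip":0.7},{"tx":-4,"ty":0,"tz":0,"twist":0,"grip":0.7},{"tx":-2,"ty":0,"tz":0,"twist":0,"grip":0.7},{"tx":0,"ty":0,"tz":0,"twist":0,"grip":0.7}]'
python3 - <<'E'
from h import *
S=snap('side');T=snap('top')
for p,n in ((S,'s12.png'),(T,'t12.png')):
  view(p,proj(p,[[.48,.4,.02]])[0],[(sil(p,.4827,.397,.016,80,.01),(255,0,0)),(sil(p,.4827,.397,.016,41,10),(0,200,0))],n)
d,h=G['black_ring']
for p,bx in ((T,(292,316,206,226)),(S,(286,309,184,202))):
    a=satmask(p,bx); print(a[:2],fit([(p,a[0])],0,d,h,[.44,.18])[0])
go(.4442,.179,.1,.3)
E
```

```text
time: 28.8
tool_pos: [0.4823, 0.3971, 0.0292]
ee_rot: [3.141, -0.0, 1.385]
wrist_force: [-0.1, 0.5, 1.6]
width: 0.0399
time: 30.3
tool_pos: [0.453, 0.2395, 0.1349]
ee_rot: [3.14, -0.001, 1.383]
wrist_force: [0.1, 1.2, 0.6]
width: 0.0658
(array([302.64285714, 215.76339286]), 224) [0.44469544 0.17699335]
(array([298.21804511, 192.14285714]), 133) [0.44465851 0.18153474]
t 30.4 at [0.4531 0.2407 0.1345] rpy [ 3.1408e+00 -1.3000e-03  1.3849e+00] w 0.0657 F [ 0.5 -0.1  0. ]
twist 62.16
tx -2.67 ty 5.63 tz 3.45
```

View pics/s12.png

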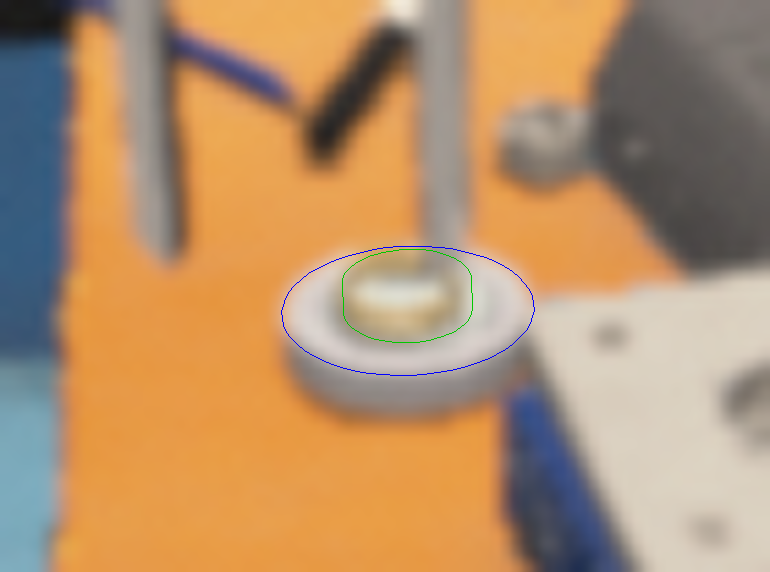

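View pics/t12.png

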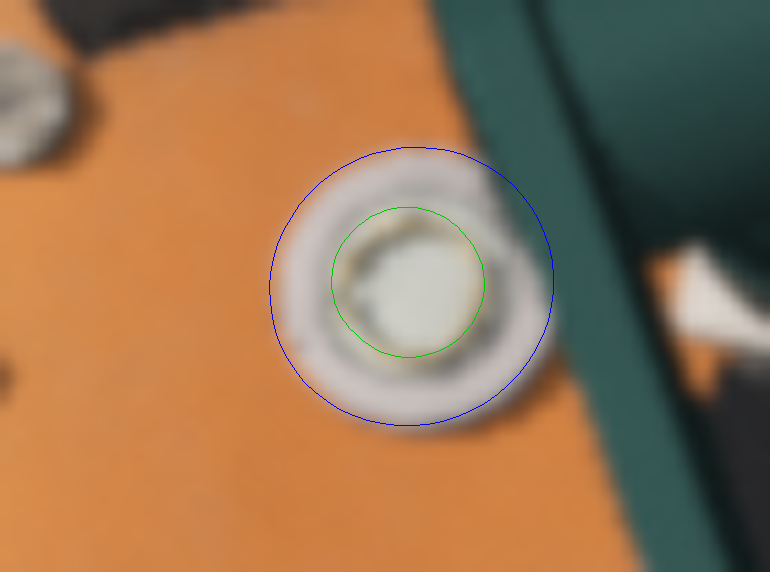

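```bash

python3 -m crank '[{"tx":0,"ty":0,"tz":0,"twist":10,"grip":0.75},{"tx":0,"ty":0,"tz":0,"twist":10,"grip":0.75},{"tx":0,"ty":0,"tz":0,"twist":10,"grip":0.75},{"tx":0,"ty":0,"tz":0,"twist":10,"grip":0.75},{"tx":0,"ty":0,"tz":0,"twist":10,"grip":0.75},{"tx":0,"ty":0,"tz":0,"twist":10,"grip":0.75},{"tx":0,"ty":0,"tz":0,"twist":2,"grip":0.75},{"tx":-1.3,"ty":2.8,"tz":0,"twist":0,"grip":0.75},{"tx":-1.3,"ty":2.8,"tz":0,"twist":0,"grip":0.75},{"tx":0,"ty":0,"tz":3,"twist":0,"grip":0.75},{"tx":0,"ty":0,"tz":3,"twist":0,"grip":0.75},{"tx":0,"ty":0,"tz":0,"twist":0,"grip":0.75}]'
python3 - <<'E'
from h import *
S=snap('side')
view(S,proj(S,[[.4445,.179,.03]])[0],[(sil(S,.4445,.179,0,47,13),(255,0,0))],'s13.png')
go(.4445,.179,.0155,.3)
E
```

```text
time: 31.9
tool_pos: [0.4426, 0.1786, 0.0715]
ee_rot: [-3.141, 0.006, 0.305]
wrist_force: [0.3, -0.4, 0.2]
width: 0.0702
t 31.95 at [0.444  0.1789 0.0733] rpy [-3.1414e+00  2.2000e-03  3.0440e-01] w 0.0705 F [-0.2 -0.1  0.9]
twist 0.25
tx 0.05 ty 0.01 tz 5.78
```

View pics/s13.png

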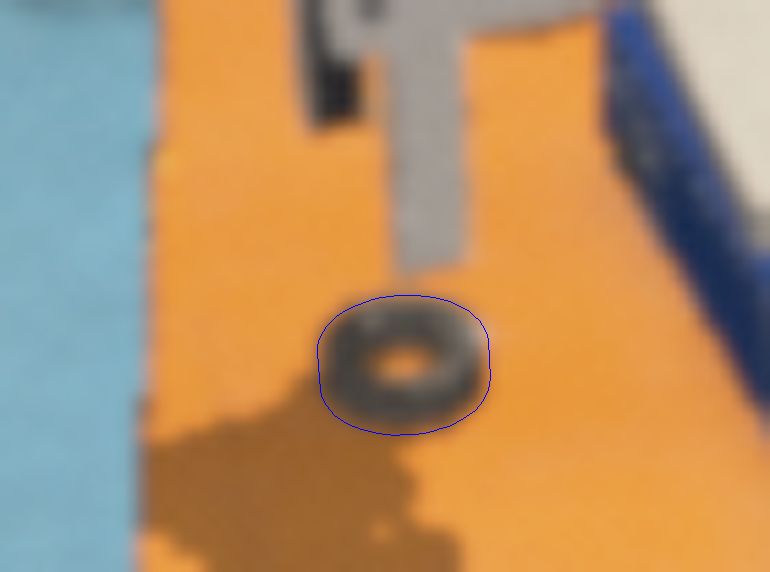

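```bash

python3 -m crank '[{"tx":0,"ty":0,"tz":1.5,"twist":0,"grip":0.75},{"tx":0,"ty":0,"tz":1.5,"twist":0,"grip":0.75},{"tx":0,"ty":0,"tz":1.2,"twist":0,"grip":0.75},{"tx":0,"ty":0,"tz":0.8,"twist":0,"grip":0.75},{"tx":0,"ty":0,"tz":0.6,"twist":0,"grip":0.75},{"tx":0,"ty":0,"tz":0,"twist":0,"grip":0.75},{"tx":0,"ty":0,"tz":0,"twist":0,"grip":0.75}]'
python3 -m crank '[{"tx":0,"ty":0,"tz":0,"twist":0,"grip":0},{"tx":0,"ty":0,"tz":0,"twist":0,"grip":0},{"tx":0,"ty":0,"tz":0,"twist":0,"grip":0},{"tx":0,"ty":0,"tz":0,"twist":0,"grip":0}]'
```

```text
time: 32.83
tool_pos: [0.4449, 0.1787, 0.0183]
ee_rot: [3.141, -0.001, 0.303]
wrist_force: [0.3, 0.4, -0.3]
width: 0.0707
time: 33.33
tool_pos: [0.4447, 0.1785, 0.0182]
ee_rot: [3.141, -0.0, 0.303]
wrist_force: [0.7, 0.1, 0.8]
width: 0.0444
```

```bash

python3 -m crank '[{"tx":0,"ty":0,"tz":0,"twist":0,"grip":0.7},{"tx":0,"ty":0,"tz":0,"twist":0,"grip":0.7},{"tx":0,"ty":0,"tz":0.2,"twist":0,"grip":0.7},{"tx":0,"ty":0,"tz":0.15,"twist":0,"grip":0.7},{"tx":0,"ty":0,"tz":0,"twist":0,"grip":0.7},{"tx":0,"ty":0,"tz":0,"twist":0,"grip":0},{"tx":0,"ty":0,"tz":0,"twist":0,"grip":0},{"tx":0,"ty":0,"tz":0,"twist":0,"grip":0},{"tx":0,"ty":0,"tz":0,"twist":0,"grip":0}]'
```

```text
time: 34.45
tool_pos: [0.4446, 0.1785, 0.0145]
ee_rot: [3.141, -0.0, 0.303]
wrist_force: [-0.6, 0.3, 0.5]
width: 0.0448
```

```bash

python3 -m crank '[{"tx":0,"ty":0,"tz":-0.6,"twist":0,"grip":0},{"tx":0,"ty":0,"tz":-1.5,"twist":0,"grip":0},{"tx":0,"ty":0,"tz":-2.5,"twist":0,"grip":0},{"tx":0,"ty":0,"tz":-3,"twist":0,"grip":0},{"tx":0,"ty":0,"tz":-3,"twist":0,"grip":0},{"tx":0,"ty":0,"tz":-1.4,"twist":0,"grip":0},{"tx":0,"ty":0,"tz":0,"twist":-8,"grip":0},{"tx":0,"ty":0,"tz":0,"twist":-9,"grip":0},{"tx":0,"ty":0,"tz":0,"twist":-9,"grip":0},{"tx":0,"ty":0,"tz":0,"twist":-9,"grip":0},{"tx":0,"ty":0,"tz":0,"twist":-9,"grip":0},{"tx":0,"ty":0,"tz":0,"twist":-9,"grip":0}]'
python3 -m crank '[{"tx":0,"ty":0,"tz":0,"twist":-8,"grip":0},{"tx":0,"ty":0,"tz":0,"twist":0,"grip":0},{"tx":0,"ty":0,"tz":0,"twist":0,"grip":0}]'
python3 - <<'E'
from h import *
go(.473,-.039,.13,1.378)
E
```

```text
time: 35.95
tool_pos: [0.4441, 0.1786, 0.1341]
ee_rot: [-3.141, 0.001, 1.233]
wrist_force: [-0.2, 0.4, -0.9]
width: 0.0445
time: 36.33
tool_pos: [0.4444, 0.1786, 0.1343]
ee_rot: [-3.141, 0.0, 1.365]
wrist_force: [0.2, -0.0, -1.2]
width: 0.0445
t 36.33 at [0.4444 0.1786 0.1343] rpy [-3.1412e+00  3.0000e-04  1.3654e+00] w 0.0445 F [ 0.2 -0.  -1.2]
twist -0.72
tx -20.81 ty 6.98 tz 0.43
```

```bash

python3 -m crank '[{"tx":0,"ty":0,"tz":0,"twist":-0.7,"grip":0},{"tx":-2,"ty":0.7,"tz":0,"twist":0,"grip":0},{"tx":-3.3,"ty":1.1,"tz":0,"twist":0,"grip":0},{"tx":-3.5,"ty":1.2,"tz":0,"twist":0,"grip":0},{"tx":-3.5,"ty":1.2,"tz":0,"twist":0,"grip":0},{"tx":-3.5,"ty":1.2,"tz":0,"twist":0,"grip":0},{"tx":-3.2,"ty":1,"tz":0,"twist":0,"grip":0},{"tx":-1.8,"ty":0.6,"tz":0,"twist":0,"grip":0},{"tx":0,"ty":0,"tz":2,"twist":0,"grip":0},{"tx":0,"ty":0,"tz":3,"twist":0,"grip":0},{"tx":0,"ty":0,"tz":0,"twist":0,"grip":0},{"tx":0,"ty":0,"tz":0,"twist":0,"grip":0}]'
python3 - <<'E'
from h import *
go(.473,-.039,.028,1.378)
S=snap('side');T=snap('top')
for p,n in ((S,'s14.png'),(T,'t14.png')):
  view(p,proj(p,[[.473,-.039,.04]])[0],[(box(p,.473,-.039,-.193,.04,.001,.012,.034,0,.029),(255,0,255)),(box(p,.473,-.039,-.193,.04,.001,.012,.034,0,-.029),(255,0,255))],n)
E
```

```text
time: 37.83
tool_pos: [0.4742, -0.0389, 0.0854]
ee_rot: [3.14, 0.0, 1.379]
wrist_force: [-0.4, -0.3, -0.9]
width: 0.0447
t 37.83 at [ 0.4742 -0.0389  0.0854] rpy [3.1403e+00 1.0000e-04 1.3795e+00] w 0.0447 F [-0.4 -0.3 -0.9]
twist 0.08
tx -0.03 ty -0.12 tz 5.74
```

View pics/s14.png

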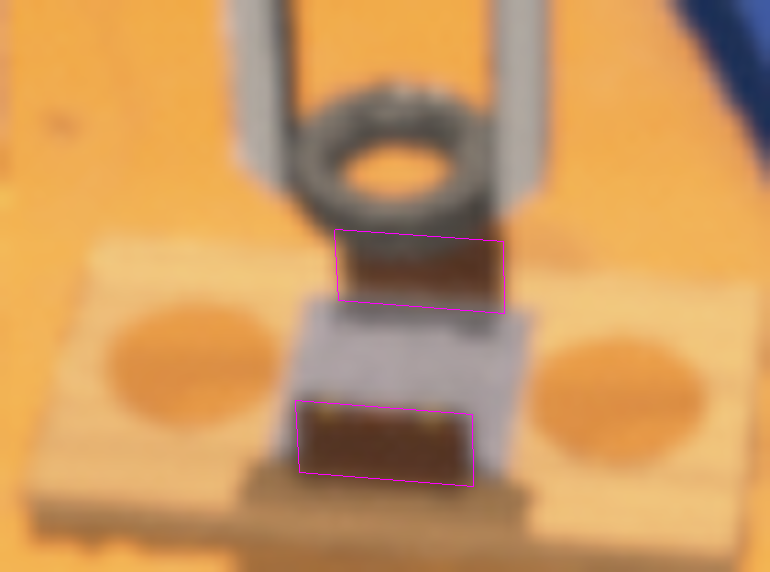

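View pics/t14.png

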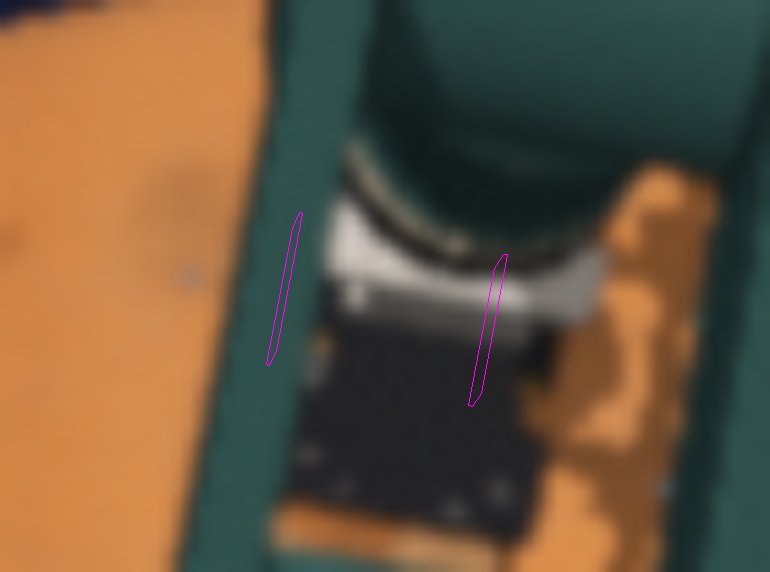

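```bash

python3 -m crank '[{"tx":0,"ty":-0.1,"tz":1,"twist":0,"grip":0},{"tx":0,"ty":0,"tz":1.2,"twist":0,"grip":0},{"tx":0,"ty":0,"tz":1,"twist":0,"grip":0},{"tx":0,"ty":0,"tz":0.8,"twist":0,"grip":0},{"tx":0,"ty":0,"tz":0.6,"twist":0,"grip":0},{"tx":0,"ty":0,"tz":0.6,"twist":0,"grip":0},{"tx":0,"ty":0,"tz":0,"twist":0,"grip":0},{"tx":0,"ty":0,"tz":0,"twist":0,"grip":0}]'
python3 -m crank '[{"tx":0,"ty":0,"tz":0.3,"twist":0,"grip":0},{"tx":0,"ty":0,"tz":0,"twist":0,"grip":0}]'
python3 -m crank '[{"tx":0,"ty":0,"tz":0.2,"twist":0,"grip":0},{"tx":0,"ty":0,"tz":0,"twist":0,"grip":0}]'
```

```text
time: 38.92
tool_pos: [0.473, -0.0388, 0.0327]
ee_rot: [3.141, 0.0, 1.379]
wrist_force: [-0.7, 0.1, -0.9]
width: 0.0448
time: 39.17
tool_pos: [0.4726, -0.0387, 0.0294]
ee_rot: [-3.141, 0.0, 1.38]
wrist_force: [-0.0, -0.1, -1.6]
width: 0.0446
time: 39.42
tool_pos: [0.4726, -0.0387, 0.0273]
ee_rot: [-3.141, 0.0, 1.38]
wrist_force: [-0.2, -0.1, -0.4]
width: 0.0447
```

```bash

python3 -m crank '[{"tx":0,"ty":0,"tz":0.1,"twist":0,"grip":0},{"tx":0,"ty":0,"tz":0,"twist":0,"grip":0}]'
python3 -m crank '[{"tx":0,"ty":0,"tz":0.05,"twist":0,"grip":0},{"tx":0,"ty":0,"tz":0,"twist":0,"grip":0}]'
python3 -m crank '[{"tx":0,"ty":0,"tz":0,"twist":0,"grip":0.65},{"tx":0,"ty":0,"tz":0,"twist":0,"grip":0.65},{"tx":0,"ty":0,"tz":0,"twist":0,"grip":0.65},{"tx":0,"ty":0,"tz":-1.5,"twist":0,"grip":0.65},{"tx":0,"ty":0,"tz":-3,"twist":0,"grip":0.65},{"tx":0,"ty":0,"tz":-4,"twist":0,"grip":0.65},{"tx":0,"ty":0,"tz":-3,"twist":0,"grip":0.65},{"tx":-2,"ty":0,"tz":0,"twist":0,"grip":0.65},{"tx":-4,"ty":0,"tz":0,"twist":0,"grip":0.65},{"tx":-4,"ty":0,"tz":0,"twist":0,"grip":0.55},{"tx":0,"ty":0,"tz":0,"twist":0,"grip":0.55}]'
python3 - <<'E'
from h import *
S=snap('side');T=snap('top')
for p,n in ((S,'s15.png'),(T,'t15.png')):
  view(p,proj(p,[[.473,-.039,.02]])[0],[(sil(p,.473,-.039,.012,47,13),(255,0,0))],n)
for p in (S,T):
  for k,x0 in (('pot',[.46,-.358]),('loupe',[.454,-.284])):
    for d in cams.outline_of(p,k)[:1]:
      ys,xs=np.nonzero(d['region']);c=np.array([xs.mean(),ys.mean()]); print(k,d['conf'],c,fit([(p,c)],.004,*G[k],x0)[0])
go(.4568,-.284,.13,-.186)
E
```

```text
time: 39.67
tool_pos: [0.4728, -0.0387, 0.0265]
ee_rot: [3.141, 0.0, 1.38]
wrist_force: [-0.1, 0.0, -1.6]
width: 0.0446
time: 39.92
tool_pos: [0.4728, -0.0387, 0.0265]
ee_rot: [3.141, 0.0, 1.38]
wrist_force: [-2.6, 1.0, 3.4]
width: 0.0448
time: 41.3
tool_pos: [0.4536, -0.1388, 0.1421]
ee_rot: [3.14, 0.001, 1.376]
wrist_force: [0.5, -0.0, -0.5]
width: 0.0519
pot 0.62 [312.16546763 243.65336821] [ 0.47474352 -0.05536474]
loupe 0.48 [307.98353909 321.56378601] [ 0.45397697 -0.28362505]
t 41.6 at [ 0.454  -0.1359  0.1412] rpy [ 3.1413e+00 -2.0000e-04  1.3811e+00] w 0.0513 F [ 1.  -0.4 -0.5]
twist 89.79
tx 3.02 ty 14.50 tz 1.12
```

View pics/s15.png

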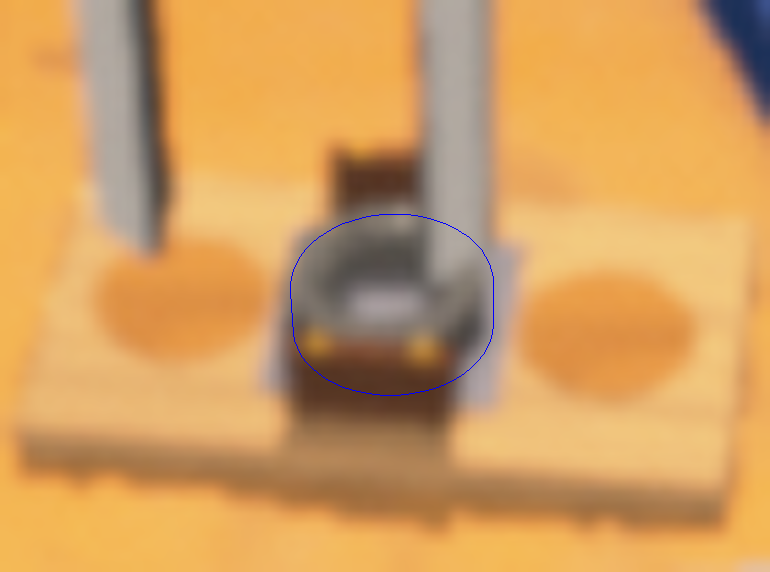

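View pics/t15.png

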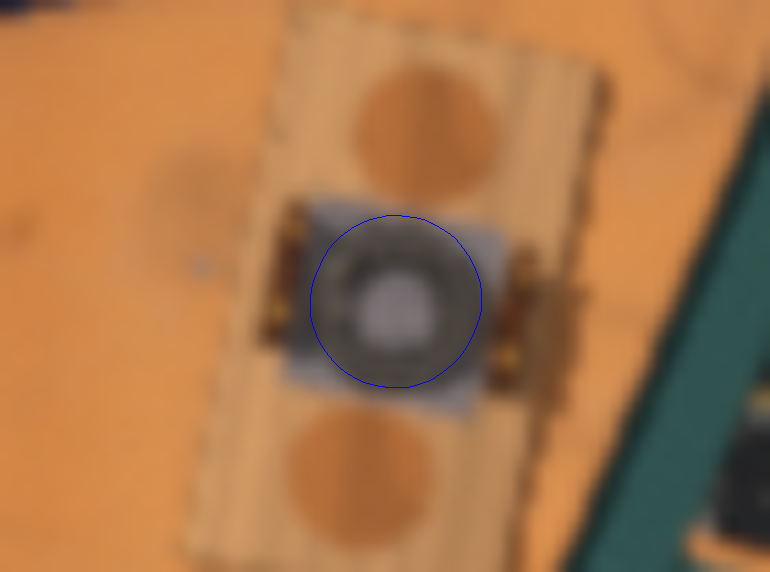

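```bash

python3 -m crank '[{"tx":0,"ty":-4,"tz":0,"twist":0,"grip":0.55},{"tx":0,"ty":0,"tz":0,"twist":10,"grip":0.55},{"tx":0,"ty":0,"tz":0,"twist":10,"grip":0.55},{"tx":0,"ty":0,"tz":0,"twist":10,"grip":0.55},{"tx":0,"ty":0,"tz":0,"twist":10,"grip":0.55},{"tx":0,"ty":0,"tz":0,"twist":10,"grip":0.55},{"tx":0,"ty":0,"tz":0,"twist":10,"grip":0.55},{"tx":0,"ty":0,"tz":0,"twist":10,"grip":0.55},{"tx":0,"ty":0,"tz":0,"twist":10,"grip":0.55},{"tx":0,"ty":0,"tz":0,"twist":10,"grip":0.55},{"tx":0,"ty":0,"tz":0,"twist":0,"grip":0.55}]'
python3 - <<'E'
from h import *
go(.4558,-.284,.08,-.186)
E
```

```text
time: 42.98
tool_pos: [0.4146, -0.1285, 0.141]
ee_rot: [-3.142, -0.0, -0.188]
wrist_force: [-0.0, -0.2, 0.2]
width: 0.0518
t 42.98 at [ 0.4146 -0.1285  0.141 ] rpy [-3.1415 -0.     -0.1879] w 0.0518 F [-0.  -0.2  0.2]
twist -0.11
tx 6.93 ty 14.52 tz 6.10
```

```bash

python3 -m crank '[{"tx":1.5,"ty":3,"tz":0,"twist":0,"grip":0.55},{"tx":1.8,"ty":3.8,"tz":0,"twist":0,"grip":0.55},{"tx":1.8,"ty":3.8,"tz":0,"twist":0,"grip":0.55},{"tx":1.7,"ty":3.2,"tz":0,"twist":0,"grip":0.55},{"tx":0.2,"ty":0.7,"tz":2,"twist":0,"grip":0.55},{"tx":0,"ty":0,"tz":3,"twist":0,"grip":0.55},{"tx":0,"ty":0,"tz":1,"twist":0,"grip":0.55},{"tx":0,"ty":0,"tz":0,"twist":0,"grip":0.55},{"tx":0,"ty":0,"tz":0,"twist":0,"grip":0.55}]'
python3 - <<'E'
from h import *
go(.4569,-.284,.0249)
E
```

```text
time: 44.1
tool_pos: [0.4564, -0.2852, 0.0824]
ee_rot: [3.14, -0.002, -0.19]
wrist_force: [-0.1, 0.6, 1.0]
width: 0.0517
t 44.1 at [ 0.4564 -0.2852  0.0824] rpy [ 3.1404e+00 -2.2000e-03 -1.9020e-01] w 0.0517 F [-0.1  0.6  1. ]
tx 0.03 ty -0.13 tz 5.75
```

```bash

python3 -m crank '[{"tx":0,"ty":-0.1,"tz":1.5,"twist":0,"grip":0.55},{"tx":0,"ty":0,"tz":1.5,"twist":0,"grip":0.55},{"tx":0,"ty":0,"tz":1.3,"twist":0,"grip":0.55},{"tx":0,"ty":0,"tz":0.9,"twist":0,"grip":0.55},{"tx":0,"ty":0,"tz":0.5,"twist":0,"grip":0.55},{"tx":0,"ty":0,"tz":0,"twist":0,"grip":0.55},{"tx":0,"ty":0,"tz":0,"twist":0,"grip":0.55}]'
python3 -m crank '[{"tx":0,"ty":0,"tz":0,"twist":0,"grip":0},{"tx":0,"ty":0,"tz":0,"twist":0,"grip":0},{"tx":0,"ty":0,"tz":0,"twist":0,"grip":0},{"tx":0,"ty":0,"tz":0,"twist":0,"grip":0}]'
```

```text
time: 44.98
tool_pos: [0.4562, -0.2842, 0.0245]
ee_rot: [3.141, -0.001, -0.191]
wrist_force: [-0.4, 0.6, -0.2]
width: 0.0516
time: 45.48
tool_pos: [0.4559, -0.284, 0.0242]
ee_rot: [3.141, -0.0, -0.191]
wrist_force: [0.5, 1.3, 0.2]
width: 0.0274
```

```bash

python3 -m crank '[{"tx":0,"ty":0,"tz":-0.5,"twist":0,"grip":0},{"tx":0,"ty":0,"tz":-1.5,"twist":0,"grip":0},{"tx":0,"ty":0,"tz":-2.5,"twist":0,"grip":0},{"tx":0,"ty":0,"tz":-3,"twist":0,"grip":0},{"tx":0,"ty":0,"tz":-2.5,"twist":0,"grip":0},{"tx":0,"ty":0,"tz":-0.5,"twist":0,"grip":0},{"tx":0,"ty":0,"tz":0,"twist":0,"grip":0}]'
python3 - <<'E'
from h import *
go(.4244,-.0315,.13)
E
```

```text
time: 46.35
tool_pos: [0.4558, -0.284, 0.1292]
ee_rot: [3.141, -0.0, -0.191]
wrist_force: [0.1, 0.3, -0.9]
width: 0.0281
t 46.35 at [ 0.4558 -0.284   0.1292] rpy [ 3.1412e+00 -5.0000e-04 -1.9140e-01] w 0.0281 F [ 0.1  0.3 -0.9]
tx -7.88 ty -24.19 tz -0.08
```

```bash

python3 -m crank '[{"tx":-0.6,"ty":-1.7,"tz":0,"twist":0,"grip":0},{"tx":-1.1,"ty":-3.2,"tz":0,"twist":0,"grip":0},{"tx":-1.1,"ty":-3.5,"tz":0,"twist":0,"grip":0},{"tx":-1.1,"ty":-3.5,"tz":0,"twist":0,"grip":0},{"tx":-1.1,"ty":-3.5,"tz":0,"twist":0,"grip":0},{"tx":-1.1,"ty":-3.5,"tz":0,"twist":0,"grip":0},{"tx":-1.1,"ty":-3.3,"tz":0,"twist":0,"grip":0},{"tx":-0.7,"ty":-2,"tz":0,"twist":0,"grip":0},{"tx":0,"ty":0,"tz":2,"twist":0,"grip":0},{"tx":0,"ty":0,"tz":3,"twist":0,"grip":0},{"tx":0,"ty":0,"tz":0,"twist":0,"grip":0},{"tx":0,"ty":0,"tz":0,"twist":0,"grip":0}]'
python3 - <<'E'
from h import *
go(.4244,-.0315,.0325)
E
```

```text
time: 47.85
tool_pos: [0.424, -0.031, 0.0792]
ee_rot: [-3.142, 0.0, -0.191]
wrist_force: [-0.2, -0.4, -0.1]
width: 0.0282
t 47.85 at [ 0.424  -0.031   0.0792] rpy [-3.1415e+00  2.0000e-04 -1.9100e-01] w 0.0282 F [-0.2 -0.4 -0.1]
tx 0.05 ty 0.04 tz 4.67
```

```bash

python3 -m crank '[{"tx":0,"ty":0,"tz":1.2,"twist":0,"grip":0},{"tx":0,"ty":0,"tz":1.2,"twist":0,"grip":0},{"tx":0,"ty":0,"tz":0.9,"twist":0,"grip":0},{"tx":0,"ty":0,"tz":0.6,"twist":0,"grip":0},{"tx":0,"ty":0,"tz":0.4,"twist":0,"grip":0},{"tx":0,"ty":0,"tz":0,"twist":0,"grip":0},{"tx":0,"ty":0,"tz":0,"twist":0,"grip":0}]'
python3 -m crank '[{"tx":0,"ty":0,"tz":0.2,"twist":0,"grip":0},{"tx":0,"ty":0,"tz":0,"twist":0,"grip":0}]'
```

```text
time: 48.72
tool_pos: [0.4245, -0.0314, 0.0363]
ee_rot: [3.142, -0.001, -0.191]
wrist_force: [-1.0, 0.6, -0.3]
width: 0.028
time: 48.98
tool_pos: [0.4242, -0.0313, 0.0339]
ee_rot: [3.142, -0.0, -0.191]
wrist_force: [-0.2, 0.1, -0.6]
width: 0.0277
```

```bash

python3 -m crank '[{"tx":0,"ty":0,"tz":0.15,"twist":0,"grip":0},{"tx":0,"ty":0,"tz":0,"twist":0,"grip":0}]'
python3 -m crank '[{"tx":0,"ty":0,"tz":0.1,"twist":0,"grip":0},{"tx":0,"ty":0,"tz":0,"twist":0,"grip":0}]'
```

```text
time: 49.22
tool_pos: [0.4241, -0.0313, 0.0323]
ee_rot: [3.142, 0.0, -0.191]
wrist_force: [-0.3, 0.2, -0.1]
width: 0.0278
time: 49.48
tool_pos: [0.4244, -0.0313, 0.0322]
ee_rot: [3.142, -0.0, -0.191]
wrist_force: [-2.4, 0.7, 4.6]
width: 0.0278
```

Contact; release, rise and look.

```bash

python3 -m crank '[{"tx":0,"ty":0,"tz":0,"twist":0,"grip":0.55},{"tx":0,"ty":0,"tz":0,"twist":0,"grip":0.55},{"tx":0,"ty":0,"tz":0,"twist":0,"grip":0.55},{"tx":0,"ty":0,"tz":-1.5,"twist":0,"grip":0.55},{"tx":0,"ty":0,"tz":-3,"twist":0,"grip":0.55},{"tx":0,"ty":0,"tz":-4,"twist":0,"grip":0.55},{"tx":0,"ty":0,"tz":-3,"twist":0,"grip":0.55},{"tx":0.8,"ty":4,"tz":0,"twist":0,"grip":0.55},{"tx":0.8,"ty":5,"tz":0,"twist":0,"grip":0.55},{"tx":0.8,"ty":5,"tz":0,"twist":0,"grip":0.55},{"tx":0.8,"ty":5,"tz":0,"twist":0,"grip":0.55},{"tx":0,"ty":0,"tz":0,"twist":0,"grip":0.55}]'
python3 - <<'E'
from h import *
S=snap('side');T=snap('top')
for p,n in ((S,'s16.png'),(T,'t16.png')):
  view(p,proj(p,[[.45,-.035,.02]])[0],[(sil(p,.4225,-.0305,.012,31,31),(0,255,0))],n)
go(.4592,-.3588,.08,-.186)
E
```

```text
time: 50.98
tool_pos: [0.4193, -0.2269, 0.1474]
ee_rot: [3.14, -0.001, -0.196]
wrist_force: [-0.9, 0.9, -0.0]
width: 0.0514
t 51.08 at [ 0.4195 -0.224   0.1471] rpy [-3.1412e+00 -5.0000e-04 -1.9240e-01] w 0.0513 F [-0.3 -0.2  0.5]
twist -0.37
tx 6.39 ty 12.51 tz 6.71
```

View pics/s16.png

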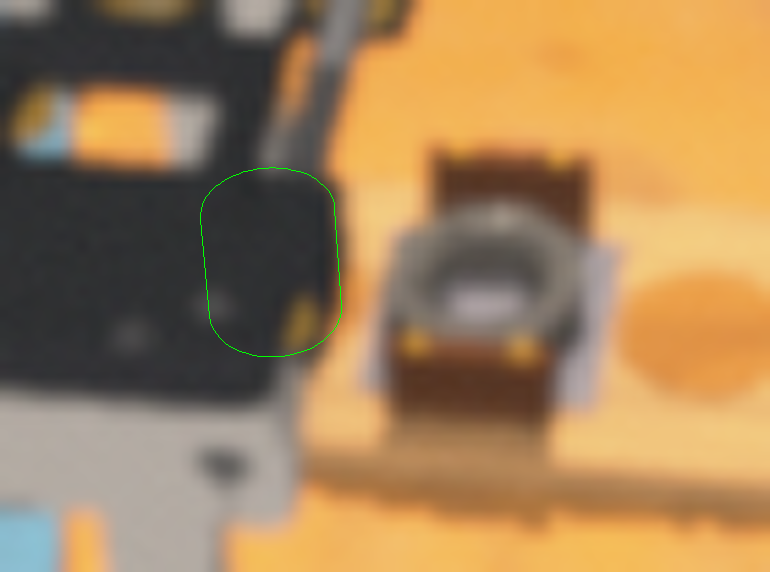

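View pics/t16.png

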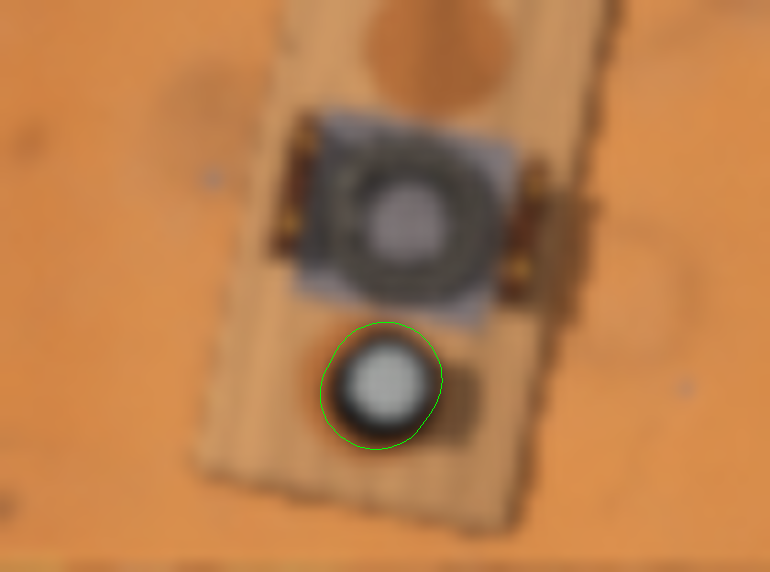

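```bash

python3 -m crank '[{"tx":1.6,"ty":3.1,"tz":0,"twist":0,"grip":0.55},{"tx":1.6,"ty":3.1,"tz":0,"twist":0,"grip":0.55},{"tx":1.6,"ty":3.1,"tz":0,"twist":0,"grip":0.55},{"tx":1.5,"ty":3,"tz":1,"twist":0,"grip":0.55},{"tx":0,"ty":0,"tz":3,"twist":0,"grip":0.55},{"tx":0,"ty":0,"tz":2,"twist":0,"grip":0.55},{"tx":0,"ty":0,"tz":0,"twist":0,"grip":0.55},{"tx":0,"ty":0,"tz":0,"twist":0,"grip":0.55}]'
python3 - <<'E'
from h import *
T=snap('top'); S=snap('side'); im0={'T':cv2.imread('pics/top0.png')[:,:,::-1],'S':cv2.imread('pics/side0.png')[:,:,::-1]}
for n,p,bx,z in (('T',T,(362,380,214,232),.043),('S',S,(280,302,224,246),.043)):
    for f in (im0[n],p['frame']):
        q=dict(p);q['frame']=f; a=satmask(q,bx,dark=100); print(n,a[:2])
    t=im0[n][bx[2]+2:bx[3]-2,bx[0]+3:bx[1]-3].astype(np.float32); s=p['frame'][bx[2]-4:bx[3]+4,bx[0]-4:bx[1]+4].astype(np.float32)
    d=cams.outline_of(p,'loupe')
    if d: d=d[0]; ys,xs=np.nonzero(d['region']);c=np.array([xs.mean(),ys.mean()]); print(n,d['conf'],c,fit([(p,c)],.012,31,31,[.42,-.03])[0])
view(S,proj(S,[[.45,-.035,.02]])[0],[(sil(S,.4225,-.0305,.012,31,31),(0,255,0))],'s17.png')
go(.4592,-.3588,.0192)
E
```

```text
time: 52.08
tool_pos: [0.4589, -0.3561, 0.0879]
ee_rot: [3.141, -0.002, -0.19]
wrist_force: [-0.0, 0.3, 0.2]
width: 0.0517
T (array([370.48351648, 222.83516484]), 91)
T (array([370.81707317, 223.04878049]), 82)
T 0.43 [370.56521739 222.98550725] [ 0.42111877 -0.03193188]
S (array([291.76623377, 238.01298701]), 77)
S (array([291.18984547, 234.29139073]), 453)
t 52.27 at [ 0.4587 -0.3569  0.088 ] rpy [ 3.1402e+00 -2.1000e-03 -1.9090e-01] w 0.0518 F [ 0.6 -1.1 -0.1]
tx 0.09 ty 0.18 tz 6.88
```

View pics/s17.png

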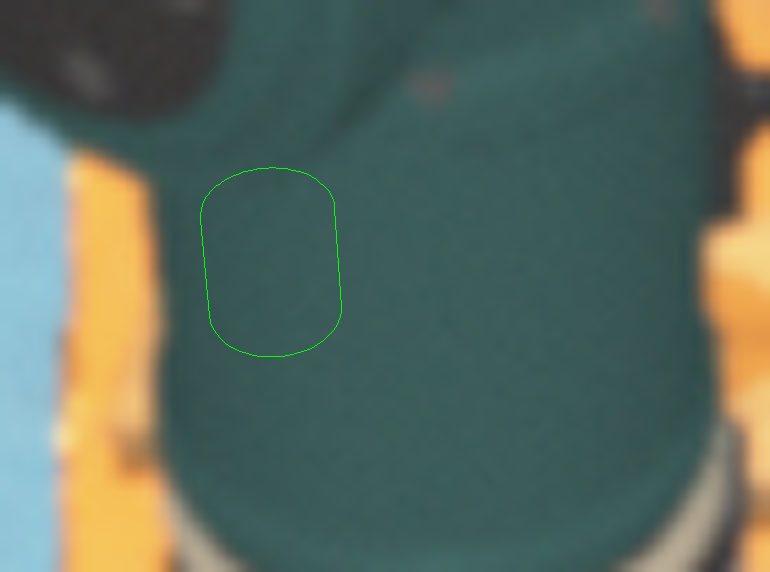

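```bash

python3 -m crank '[{"tx":0.1,"ty":0.1,"tz":1.5,"twist":0,"grip":0.55},{"tx":0,"ty":0,"tz":2,"twist":0,"grip":0.55},{"tx":0,"ty":0,"tz":1.5,"twist":0,"grip":0.55},{"tx":0,"ty":0,"tz":1.2,"twist":0,"grip":0.55},{"tx":0,"ty":0,"tz":0.6,"twist":0,"grip":0.55},{"tx":0,"ty":0,"tz":0,"twist":0,"grip":0.55},{"tx":0,"ty":0,"tz":0,"twist":0,"grip":0.55}]'
python3 -m crank '[{"tx":0,"ty":0,"tz":0,"twist":0,"grip":0},{"tx":0,"ty":0,"tz":0,"twist":0,"grip":0},{"tx":0,"ty":0,"tz":0,"twist":0,"grip":0},{"tx":0,"ty":0,"tz":0,"twist":0,"grip":0}]'
```

```text
time: 53.15
tool_pos: [0.4592, -0.3582, 0.0192]
ee_rot: [3.141, -0.001, -0.191]
wrist_force: [0.3, 0.3, -0.5]
width: 0.0513
time: 53.65
tool_pos: [0.459, -0.3581, 0.019]
ee_rot: [3.141, -0.001, -0.191]
wrist_force: [-0.3, -1.1, 1.3]
width: 0.0326
```

```bash

python3 -m crank '[{"tx":0,"ty":0,"tz":-0.5,"twist":0,"grip":0},{"tx":0,"ty":0,"tz":-1.5,"twist":0,"grip":0},{"tx":0,"ty":0,"tz":-2.5,"twist":0,"grip":0},{"tx":0,"ty":0,"tz":-3,"twist":0,"grip":0},{"tx":0,"ty":0,"tz":-3,"twist":0,"grip":0},{"tx":0,"ty":0,"tz":-1,"twist":0,"grip":0},{"tx":0,"ty":0,"tz":0,"twist":0,"grip":0}]'
python3 - <<'E'
from h import *
go(.44,-.05,.135)
E
```

```text
time: 54.52
tool_pos: [0.4591, -0.3581, 0.1344]
ee_rot: [3.141, -0.002, -0.191]
wrist_force: [0.2, 0.3, -1.4]
width: 0.0327
t 54.52 at [ 0.4591 -0.3581  0.1344] rpy [ 3.1406e+00 -1.5000e-03 -1.9120e-01] w 0.0327 F [ 0.2  0.3 -1.4]
tx -7.73 ty -29.89 tz -0.06
```

```bash

python3 -m crank '[{"tx":-0.5,"ty":-1.7,"tz":0,"twist":0,"grip":0},{"tx":-0.8,"ty":-3.2,"tz":0,"twist":0,"grip":0},{"tx":-0.9,"ty":-3.5,"tz":0,"twist":0,"grip":0},{"tx":-0.9,"ty":-3.5,"tz":0,"twist":0,"grip":0},{"tx":-0.9,"ty":-3.5,"tz":0,"twist":0,"grip":0},{"tx":-0.9,"ty":-3.5,"tz":0,"twist":0,"grip":0},{"tx":-0.9,"ty":-3.5,"tz":0,"twist":0,"grip":0},{"tx":-0.9,"ty":-3.5,"tz":0,"twist":0,"grip":0},{"tx":-0.7,"ty":-2.6,"tz":0,"twist":0,"grip":0},{"tx":-0.3,"ty":-1.4,"tz":0,"twist":0,"grip":0},{"tx":0,"ty":0,"tz":0,"twist":0,"grip":0},{"tx":0,"ty":0,"tz":0,"twist":0,"grip":0}]'
python3 - <<'E'
from h import *
go(.5222,-.0467,.135)
E
```

```text
time: 56.02
tool_pos: [0.4399, -0.0502, 0.1331]
ee_rot: [3.141, 0.001, -0.192]
wrist_force: [0.3, -0.7, -0.2]
width: 0.0328
t 56.02 at [ 0.4399 -0.0502  0.1331] rpy [ 3.1411e+00  5.0000e-04 -1.9180e-01] w 0.0328 F [ 0.3 -0.7 -0.2]
tx 8.01 ty -1.91 tz -0.19
```

```bash

python3 -m crank '[{"tx":1.5,"ty":-0.4,"tz":0,"twist":0,"grip":0},{"tx":2.5,"ty":-0.6,"tz":0,"twist":0,"grip":0},{"tx":2.5,"ty":-0.6,"tz":0,"twist":0,"grip":0},{"tx":1.5,"ty":-0.3,"tz":0,"twist":0,"grip":0},{"tx":0,"ty":0,"tz":2,"twist":0,"grip":0},{"tx":0,"ty":0,"tz":3,"twist":0,"grip":0},{"tx":0,"ty":0,"tz":2.5,"twist":0,"grip":0},{"tx":0,"ty":0,"tz":1,"twist":0,"grip":0},{"tx":0,"ty":0,"tz":0,"twist":0,"grip":0},{"tx":0,"ty":0,"tz":0,"twist":0,"grip":0}]'
python3 - <<'E'
from h import *
go(.5222,-.047,.027)
E
```

```text
time: 57.28
tool_pos: [0.5232, -0.0465, 0.0497]
ee_rot: [3.141, -0.002, -0.191]
wrist_force: [0.2, -0.2, 0.3]
width: 0.033
t 57.27 at [ 0.5232 -0.0465  0.0497] rpy [ 3.1415e+00 -2.3000e-03 -1.9140e-01] w 0.033 F [ 0.2 -0.2  0.3]
tx -0.09 ty 0.07 tz 2.27
```

```bash

python3 -m crank '[{"tx":-0.1,"ty":0.1,"tz":0.6,"twist":0,"grip":0},{"tx":0,"ty":0,"tz":0.5,"twist":0,"grip":0},{"tx":0,"ty":0,"tz":0.4,"twist":0,"grip":0},{"tx":0,"ty":0,"tz":0.3,"twist":0,"grip":0},{"tx":0,"ty":0,"tz":0.1,"twist":0,"grip":0},{"tx":0,"ty":0,"tz":0,"twist":0,"grip":0},{"tx":0,"ty":0,"tz":0,"twist":0,"grip":0}]'
python3 -m crank '[{"tx":0,"ty":0,"tz":0.15,"twist":0,"grip":0},{"tx":0,"ty":0,"tz":0,"twist":0,"grip":0}]'
python3 -m crank '[{"tx":0,"ty":0,"tz":0.1,"twist":0,"grip":0},{"tx":0,"ty":0,"tz":0,"twist":0,"grip":0}]'
```

```text
time: 58.15
tool_pos: [0.5212, -0.047, 0.0297]
ee_rot: [3.142, -0.0, -0.191]
wrist_force: [-0.6, 0.1, 0.4]
width: 0.0326
time: 58.4
tool_pos: [0.5209, -0.047, 0.0279]
ee_rot: [3.142, 0.0, -0.191]
wrist_force: [0.1, 0.2, 0.7]
width: 0.0327
time: 58.65
tool_pos: [0.5211, -0.0471, 0.027]
ee_rot: [3.141, -0.0, -0.191]
wrist_force: [-0.2, -1.3, 0.5]
width: 0.0327
```

```bash

python3 -m crank '[{"tx":0,"ty":0,"tz":0.05,"twist":0,"grip":0},{"tx":0,"ty":0,"tz":0,"twist":0,"grip":0}]'
python3 -m crank '[{"tx":0,"ty":0,"tz":0,"twist":0,"grip":0.55},{"tx":0,"ty":0,"tz":0,"twist":0,"grip":0.55},{"tx":0,"ty":0,"tz":0,"twist":0,"grip":0.55},{"tx":0,"ty":0,"tz":-1.5,"twist":0,"grip":0.55},{"tx":0,"ty":0,"tz":-3,"twist":0,"grip":0.55},{"tx":0,"ty":0,"tz":-4,"twist":0,"grip":0.55},{"tx":-3,"ty":0,"tz":-4,"twist":0,"grip":0.55},{"tx":-5,"ty":0,"tz":0,"twist":0,"grip":0.55},{"tx":-5,"ty":0,"tz":0,"twist":0,"grip":0.55},{"tx":-2,"ty":4,"tz":0,"twist":0,"grip":0.55},{"tx":-2,"ty":5,"tz":0,"twist":0,"grip":0.55},{"tx":-1,"ty":5,"tz":0,"twist":0,"grip":0.55}]'
python3 -m crank '[{"tx":-1,"ty":5,"tz":-1,"twist":0,"grip":0.55},{"tx":-1,"ty":5,"tz":-1,"twist":0,"grip":0.55},{"tx":-1,"ty":5,"tz":-1,"twist":0,"grip":0.55},{"tx":-1,"ty":5,"tz":-1,"twist":0,"grip":0.55},{"tx":0,"ty":5,"tz":0,"twist":0,"grip":0.55},{"tx":0,"ty":5,"tz":0,"twist":0,"grip":0.55},{"tx":0,"ty":0,"tz":0,"twist":0,"grip":0.55}]'
python3 - <<'E'
from h import *
go(0,0,0)
T=snap('top','t20.png'); S=snap('side','s20.png')
for k,bt,bs,kw in [('pot',(367,386,181,200),(320,343,227,249),dict(lo=130)),('loupe',(362,380,214,232),(280,302,224,246),dict(dark=100)),('disc_left',(188,203,179,194),(314,326,132,142),{}),('disc_right',(411,429,206,223),(296,317,278,297),{})]:
  for n,p,b in (('top',T,bt),('side',S,bs)):
    q=dict(p);q['frame']=cv2.imread(f'pics/{n}0.png')[:,:,::-1]
    print(k,n,satmask(q,b,**kw)[:2],satmask(p,b,**kw)[:2])
view(S,proj(S,[[.473,-.039,.02]])[0],[],'s21.png');view(T,proj(T,[[.473,-.039,.02]])[0],[],'t21.png')
E
```

```text
time: 58.9
tool_pos: [0.5211, -0.0471, 0.0269]
ee_rot: [3.141, -0.0, -0.191]
wrist_force: [-1.4, -0.4, 2.2]
width: 0.0326
time: 60.4
tool_pos: [0.3169, -0.1512, 0.153]
ee_rot: [3.14, -0.003, -0.19]
wrist_force: [1.1, -0.8, 0.4]
width: 0.0516
time: 61.28
tool_pos: [0.2203, -0.4396, 0.1916]
ee_rot: [3.141, 0.0, -0.195]
wrist_force: [-0.0, 0.8, 0.0]
width: 0.0516
t 61.27 at [ 0.2203 -0.4396  0.1916] rpy [ 3.1414e+00  4.0000e-04 -1.9490e-01] w 0.0516 F [-0.   0.8  0. ]
tx -30.12 ty -38.86 tz 19.16
pot top (array([375.91089109, 189.44554455]), 101) (array([375.79047619, 189.6       ]), 105)
pot side (array([329.92083333, 237.15416667]), 240) (array([329.68644068, 237.01694915]), 236)
loupe top (array([370.48351648, 222.83516484]), 91) (array([370.85393258, 223.04494382]), 89)
loupe side (array([291.76623377, 238.01298701]), 77) (array([291.44303797, 238.59493671]), 79)
disc_left top (array([195.37962963, 185.97222222]), 108) (array([195.38317757, 186.02803738]), 107)
disc_left side (array([320.95588235, 137.11764706]), 68) (array([320.98550725, 137.07246377]), 69)
disc_right top (array([419.32258065, 214.40860215]), 93) (array([419.32258065, 214.40860215]), 93)
disc_right side (array([306.13636364, 287.38068182]), 176) (array([306.13636364, 287.38068182]), 176)
```

View pics/s21.png

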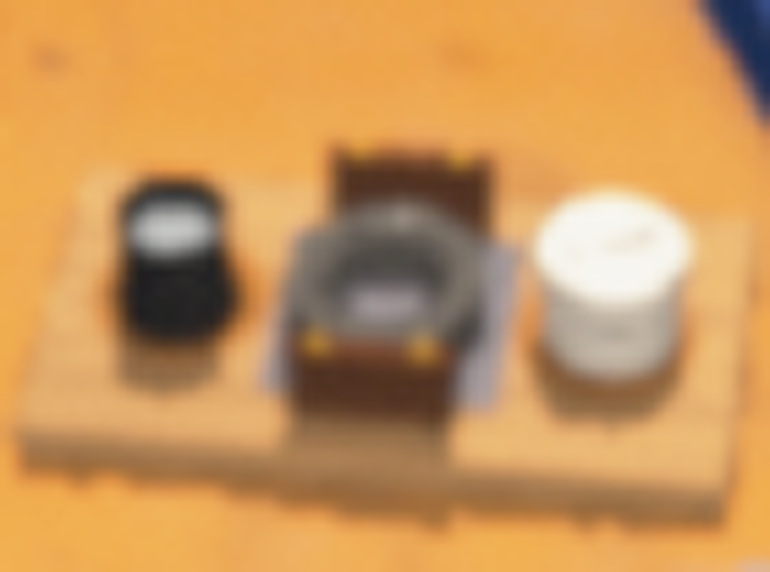

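View pics/t21.png

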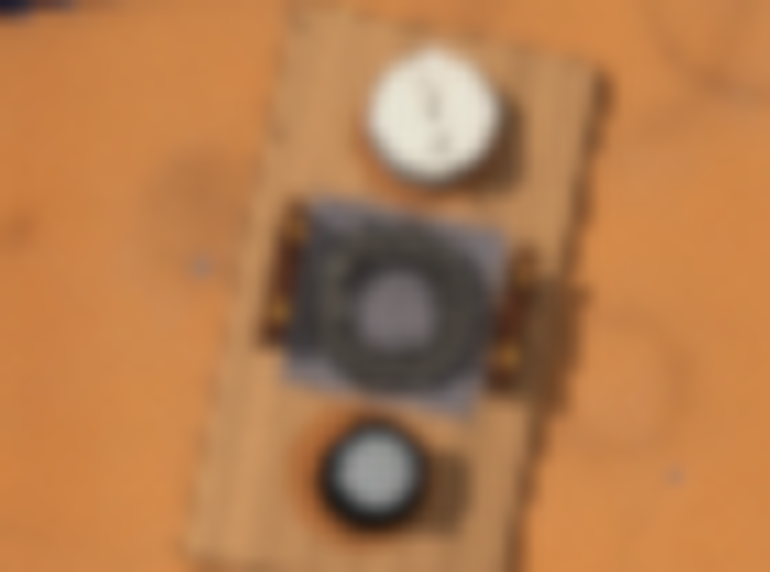

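View pics/s20.png

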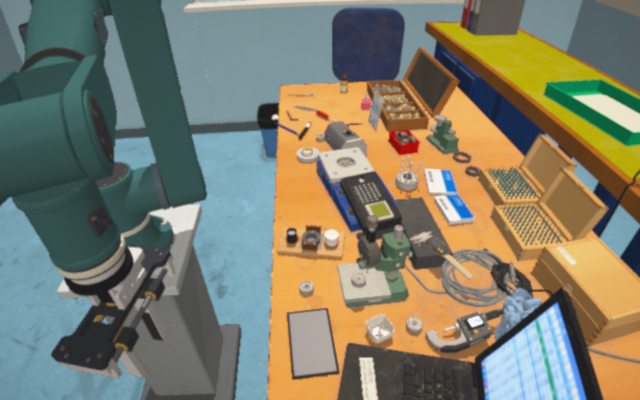

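All four things are in place: pot at (330,237) and loupe at (291,238) in the side view, within about 1–2 mm of where they started. The black ring lies centred between the rails, the brass ring is on the plate, the discs have not moved and the robot is clear.

```bash
python3 -m crank '[{"tx":0,"ty":0,"tz":0,"twist":0,"grip":0.55},{"tx":0,"ty":0,"tz":0,"twist":0,"grip":0.55}]'; python3 -c "
from bench import ticket
print(ticket.close_job())"
```

```text
time: 61.62
tool_pos: [0.2219, -0.4363, 0.1921]
ee_rot: [3.141, -0.001, -0.19]
wrist_force: [-0.3, 1.5, 0.1]
width: 0.052
the job is handed in; nothing more can be done
None
```

The job is done and handed in at about 62 s of the 144 s allowed; no verdict is reported. I stood the pot and loupe on the mat and laid the brass ring on the measuring plate. Then I put the black ring in the rack's middle place and set the loupe and the pot back where they stood.

What the last checks showed:
- **Pot and loupe:** in both cameras they appear within about 1–2 mm of their starting positions, upright.
- **Black ring:** it lies flat and centred between the rails.
- **Brass ring:** right after release it lay flat, about 2 mm from the plate's centre. In the last pictures I only saw that it was still on the plate and did not measure it again.
- **Steel discs:** their positions had not changed (under 0.1 pixel).
- **Robot:** clear of everything.

Checks that disagreed:
- **Camera difference:** the two cameras differed by 2–6 mm in y, within the tolerances.
- **Network errors:** the trained networks mistook some things, for example reporting the plate or mat as brass and the rack as the pot, so I discarded those readings and checked against the pictures.
- **Jaw opening:** the jaws closed to 44.5 mm on the black ring, which is 47 mm across, so I regripped it lower. It then held level.

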